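# Press-test the microscope's sprung feet and pack its case with fresh desiccant

## Robot

A 7-joint arm with a two-finger parallel gripper is mounted at the origin on the work surface. World frame = base frame: x ahead of the robot, y to its left, z up, the work surface at z = 0. Lengths are in m, angles in rad, forces in N, time in s.
With the tool pointing down it reaches from about 0.4 to 0.85 m from the base axis. Payload 10.4 kg.
Tool frame: the origin (TCP) lies midway between the tips of the shut fingers; the grasp point (between the pads) lies 19 mm behind it (manip.grasp_offset is the distance from the TCP to the grasp point, in m); z points along the fingers, y is the line along which they close (so a half turn about z gives the same grasp; the last joint's range is limited). The gripper opens to 85 mm and grips with 20 to 120 N. Pads are 22 mm wide; open, the fingers measure 114 mm over their backs; the gripper's body (76 mm by 85 mm) begins 54 mm behind the grasp point. The pads swing forward as they close: fully open they stand 13 mm farther back than shut.
Start: joints at [1.231, 0.332, -0.065, 1.46, 0.022, 1.35, -0.088], TCP at [0.195, -0.594, 0.231] pointing down, gripper open.
Joint ranges: [-2.6, 2.6], [-0.5, 2.12], [-1.47, 1.34], [0.16, 2.42], [-1.27, 4.41], [0.06, 2.06], [-2.6, 2.6]. Speed limits (rad/s): [2.22, 2.22, 2.79, 2.79, 3.14, 3.14, 3.14].

## Interface

Orientations are given as a unit quaternion [x, y, z, w].
In Python, from workcell import manip gives the robot as it stands.
- The arm moves only by the shell command python3 jog.py 'ROWS' [FORCE]. ROWS is a JSON object whose key "deltas" holds a list of rows, 1 to 20 of them, each of 7 numbers: a rotation vector rx, ry, rz in units of 0.1 rad, then dx, dy, dz in mm, then the opening from 0.0 (shut) to 1.0 (fully open); each row is the pose to reach, as a shift and turn from the pose commanded when the command began, along the tool's axes at that moment; what a row does not reach only later rows make up. A row lasts 1/8 s, in which the tool goes at most 0.0625 m and 0.188 rad, less where a joint would pass 70% of its speed; a pose out of reach is approached as far as the arm can. The fingers move at their own pace and stop on an object; FORCE is the grip in N (left out, the last holds). Time passes only in rows, so rows that do not move let the fingers close. It prints the time, the measured TCP pose, the force, the opening and the grip force at its end. Input that does not fit is refused with a message, and nothing moves.
- manip.get_obs(): the state, without advancing time (a new reading comes with each control period).
- manip.camera(name): name is "scene" or "top" or "wrist"; returns the picture (420x560x3 uint8, blue, green, red); there is no depth.
- manip.calibration(name): a dict with "fx", "fy", "cx", "cy" (pixels), "world_from_camera" (4x4, takes a point from camera to world coordinates); the wrist camera has in their place "tool_from_camera" (4x4, takes a point from camera to tool coordinates, whose origin is the TCP and whose axes are the flange's). Camera axes: x right, y up, looking along -z (the intrinsics and any distortion apply to the point x, -y, -z); pixel columns grow to the right and rows downward; lengths in m; the calibration is good to about 2 mm. A picture is of the moment at which its call begins: read the wrist's pose just before it. calibration takes no time and is no camera call.
- manip.hand_in(): hands the job in; it is judged then, once.
The state is a dict: "clock": time; "joint_pos": joint angles; "joint_velocities": joint speeds; "tau": joint torques, N m; "position": TCP position; "ee_rot": TCP orientation; "ft_force": force on the tool from outside, world axes, zero at the start; "torque": the same for the moment, N m; "grip_width": opening from 0.0 (shut) to 1.0 (fully open); "grasp_force": force on a finger pad.
Only numpy, scipy, OpenCV 4.12 (cv2) and the standard library are available. Lean on these libraries where they do the work, as an engineer would, in place of code of your own. Each camera call takes 0.05 s, during which the arm holds its last target. There are 200 camera calls.

## Task

Press each sprung foot down on the steel plate to feel how stiff it is, far enough that its witness ring is pushed up: stand the firm ones in the long compartment of the grey case insert and the tired, soft ones in the plain white returns tray. Also use the scoop to move every desiccant tablet from the steel dish into the square well of the case, without touching the tablets with the gripper, and stand the scoop back on its cork mat. Leave the flask and the jar where they are.

Things in the scene. Friction and masses are not known exactly. Their poses are not given: they have to be found in the camera images.
- foot_a: sprung foot (some absent), all look alike, 70-120 g: aluminium barrel, 30 mm thick, 14 to 54 mm over its underside, stud on top to 59 mm; below, a 44 mm rubber pad on a spring (8 mm travel) and a steel witness ring. Soft: starts to give at 1.5 N, 3 N at 6 mm. Firm: starts at 4 N, 12 N at 6 mm. Origin (fixed to the barrel): centre of the unpressed pad's underside, z up
- foot_b: sprung foot (some absent), all look alike, 70-120 g: aluminium barrel, 30 mm thick, 14 to 54 mm over its underside, stud on top to 59 mm; below, a 44 mm rubber pad on a spring (8 mm travel) and a steel witness ring. Soft: starts to give at 1.5 N, 3 N at 6 mm. Firm: starts at 4 N, 12 N at 6 mm. Origin (fixed to the barrel): centre of the unpressed pad's underside, z up
- foot_c: sprung foot (some absent), all look alike, 70-120 g: aluminium barrel, 30 mm thick, 14 to 54 mm over its underside, stud on top to 59 mm; below, a 44 mm rubber pad on a spring (8 mm travel) and a steel witness ring. Soft: starts to give at 1.5 N, 3 N at 6 mm. Firm: starts at 4 N, 12 N at 6 mm. Origin (fixed to the barrel): centre of the unpressed pad's underside, z up
- foot_d: sprung foot (some absent), all look alike, 70-120 g: aluminium barrel, 30 mm thick, 14 to 54 mm over its underside, stud on top to 59 mm; below, a 44 mm rubber pad on a spring (8 mm travel) and a steel witness ring. Soft: starts to give at 1.5 N, 3 N at 6 mm. Firm: starts at 4 N, 12 N at 6 mm. Origin (fixed to the barrel): centre of the unpressed pad's underside, z up
- foot_e: sprung foot (some absent), all look alike, 70-120 g: aluminium barrel, 30 mm thick, 14 to 54 mm over its underside, stud on top to 59 mm; below, a 44 mm rubber pad on a spring (8 mm travel) and a steel witness ring. Soft: starts to give at 1.5 N, 3 N at 6 mm. Firm: starts at 4 N, 12 N at 6 mm. Origin (fixed to the barrel): centre of the unpressed pad's underside, z up
- foot_f: sprung foot (some absent), all look alike, 70-120 g: aluminium barrel, 30 mm thick, 14 to 54 mm over its underside, stud on top to 59 mm; below, a 44 mm rubber pad on a spring (8 mm travel) and a steel witness ring. Soft: starts to give at 1.5 N, 3 N at 6 mm. Firm: starts at 4 N, 12 N at 6 mm. Origin (fixed to the barrel): centre of the unpressed pad's underside, z up
- tablet_0: white desiccant tablet in the dish, a disc 18 mm in diameter and 14 mm high with 4 mm chamfered edges, 10 g; origin at the centre of its underside as first laid. Some tablets are absent.
- tablet_1: white desiccant tablet in the dish, a disc 18 mm in diameter and 14 mm high with 4 mm chamfered edges, 10 g; origin at the centre of its underside as first laid. Some tablets are absent.
- tablet_2: white desiccant tablet in the dish, a disc 18 mm in diameter and 14 mm high with 4 mm chamfered edges, 10 g; origin at the centre of its underside as first laid. Some tablets are absent.
- tablet_3: white desiccant tablet in the dish, a disc 18 mm in diameter and 14 mm high with 4 mm chamfered edges, 10 g; origin at the centre of its underside as first laid. Some tablets are absent.
- foot_a_ring (a joint): steel witness ring of foot_a, 49 mm in diameter, 4 mm high, its underside 3 mm above the pad's; stiff to slide, it stays where it is pushed. Joint value: height (m) it has been pushed up, 0 at the start, at most 0.006; a surface pressed on pushes it once the spring has given 3 mm
- foot_b_ring (a joint): steel witness ring of foot_b, 49 mm in diameter, 4 mm high, its underside 3 mm above the pad's; stiff to slide, it stays where it is pushed. Joint value: height (m) it has been pushed up, 0 at the start, at most 0.006; a surface pressed on pushes it once the spring has given 3 mm
- foot_c_ring (a joint): steel witness ring of foot_c, 49 mm in diameter, 4 mm high, its underside 3 mm above the pad's; stiff to slide, it stays where it is pushed. Joint value: height (m) it has been pushed up, 0 at the start, at most 0.006; a surface pressed on pushes it once the spring has given 3 mm
- foot_d_ring (a joint): steel witness ring of foot_d, 49 mm in diameter, 4 mm high, its underside 3 mm above the pad's; stiff to slide, it stays where it is pushed. Joint value: height (m) it has been pushed up, 0 at the start, at most 0.006; a surface pressed on pushes it once the spring has given 3 mm
- foot_e_ring (a joint): steel witness ring of foot_e, 49 mm in diameter, 4 mm high, its underside 3 mm above the pad's; stiff to slide, it stays where it is pushed. Joint value: height (m) it has been pushed up, 0 at the start, at most 0.006; a surface pressed on pushes it once the spring has given 3 mm
- foot_f_ring (a joint): steel witness ring of foot_f, 49 mm in diameter, 4 mm high, its underside 3 mm above the pad's; stiff to slide, it stays where it is pushed. Joint value: height (m) it has been pushed up, 0 at the start, at most 0.006; a surface pressed on pushes it once the spring has given 3 mm
- plate: bare steel test plate fixed to the bench, 90 x 90 mm, 10 mm thick (top 10 mm above its origin); origin at the centre of its underside
- case: grey case insert, fixed, 170 (x) x 180 (y) mm, walls 24 mm high, 4 mm thick, floor 4 mm; origin: centre of underside, +x away from the robot. A wall at x = 0 parts it. Near half (x -81 to -2, y -86 to 86 mm): long compartment for the feet. Far half: square middle well for desiccant (x 2 to 81, y -43 to 43 mm), beside it two narrow pockets with black eyepieces 22 mm high
- returns: plain white returns tray without partitions, fixed, 170 x 180 mm outside, walls 24 mm high and 4 mm thick, floor 4 mm thick; origin at the centre of its underside
- dish: polished steel dish (slippery), fixed, outside 183 (x) x 77 (y) mm, inside 175 x 69 mm, walls 22 mm high and 4 mm thick, floor 4 mm thick; origin at the centre of its underside. The tablets lie in its -x half, between x = -84 and -20 mm; the +x half is free to let the scoop down
- rest: thin cork mat, 120 x 100 mm, 3 mm thick, fixed, on which the scoop is kept; origin at the centre of its underside (its top is 3 mm higher)
- scoop: aluminium scoop, 90 g, standing on its flat underside. Pan 60 mm wide (54 inside), open at its -x end (bevelled lip at x = -37 mm), floor 2.5 mm thick, side walls 18 mm high, back wall at x = 30 mm. Black upright handle bar 12 (y) x 22 (x) mm at x = 43 mm, from the underside to 105 mm high. Origin: underside of the pan, midway along its side walls; z up
- flask: bystander: clear culture flask lying flat, 80 x 50 x 26 mm with an orange cap at -x; origin at the centre of its underside
- bottle: bystander: clear jar with a white cap, 60 mm in diameter, 80 mm high; origin at the centre of its underside

How it is judged:
By the outcome, as a careful person would: the job done as asked, in the order asked, and still so for the second after the job is handed in, with the robot touching nothing.
Of foot_a, foot_b, foot_c, foot_d, foot_e, foot_f only 3 to 4 are there at a start; the rules pass over those that are not, and their reading is None.
Of tablet_0, tablet_1, tablet_2, tablet_3 only 2 to 4 are there at a start; the rules pass over those that are not, and their reading is None.
At some moment in a run one of foot_a, foot_b, foot_c, foot_d, foot_e, foot_f, scoop may be knocked a few centimetres aside while the robot is not near it.
It also fails if it takes over 210 s, if anything falls off the work surface, if the arm or the gripper's body presses on something with over 40 N, if the wrist force passes 120 N, or if a joint passes its speed limit or range.

## Working session

There is one attempt and no reset: what is moved stays moved. The work goes in short steps, Python scripts to look and compute and a shell command to move; the robot and the scene stay as the last step left them, time stands still between calls to the robot, and variables do not carry over. Pictures are saved under pics/ and viewed, at most 14 in all, crops included, and the job is handed in when it is done.

```bash
ls; mkdir -p pics; python3 - <<'E'
from workcell import manip
import cv2,numpy as np
o=manip.get_obs();print(o['clock'],o['position'],o['ee_rot'],o['grip_width'],manip.grasp_offset)
for n in ['scene','top']:
    cv2.imwrite(f'pics/{n}0.png',manip.camera(n)); c=manip.calibration(n);print(n,c)
print(manip.calibration('wrist'))
E
```

```text
jog.py
pics
workcell.py
0.0 [ 0.19456853 -0.59354677  0.23051133] [ 9.87480602e-01  1.57738881e-01 -1.37040501e-04 -6.98105623e-04] 1.00018730554589 0.0187
scene {'fx': 383.89504558452455, 'fy': 383.89504558452455, 'cx': 280.22301257862296, 'cy': 209.09496253156752, 'world_from_camera': array([[-0.52606169, -0.7292238 ,  0.43759769,  1.04760776],
       [ 0.85035583, -0.44351935,  0.28317051,  0.39810467],
       [-0.01241163,  0.52107891,  0.85341826,  1.00625948],
       [ 0.        ,  0.        ,  0.        ,  1.        ]])}
top {'fx': 454.99496094794995, 'fy': 454.99496094794995, 'cx': 274.6200801225544, 'cy': 204.46403011166484, 'world_from_camera': array([[-0.00529451,  0.99704343, -0.0766574 ,  0.45230308],
       [-0.999966  , -0.00479414,  0.00671002,  0.06102548],
       [ 0.00632267,  0.07669032,  0.99703491,  1.16554007],
       [ 0.        ,  0.        ,  0.        ,  1.        ]])}
{'fx': 357.2550944777432, 'fy': 357.2550944777432, 'cx': 278.4021112541775, 'cy': 211.2474629192898, 'tool_from_camera': array([[ 1.22511082e-03,  9.63522510e-01,  2.67624497e-01,
         6.65262504e-02],
       [ 9.99999239e-01, -1.14148954e-03, -4.68040186e-04,
         3.19534675e-04],
       [-1.45476691e-04,  2.67624867e-01, -9.63523175e-01,
        -1.42697907e-01],
       [ 0.00000000e+00,  0.00000000e+00,  0.00000000e+00,
         1.00000000e+00]])}
```
View pics/top0.png

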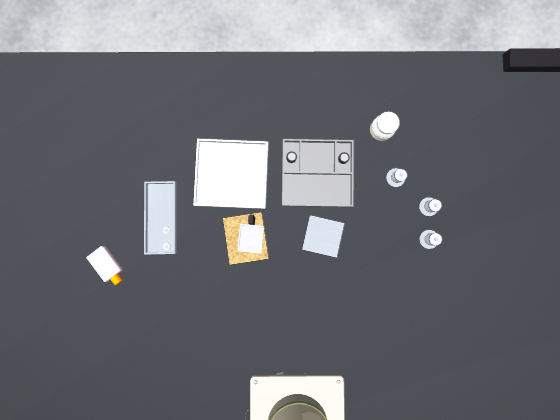

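View pics/scene0.png

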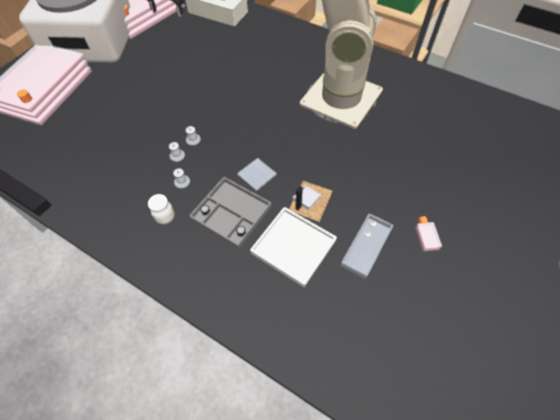

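Top view: three feet at (397,177), (430,206), (431,239); plate (323,236); case (318,173); returns tray (231,173); scoop on its mat at (250,237), handle (251,219), i.e. toward +x; dish (160,218) with two tablets visible at (166,230), (166,246). Now I'll measure by contours.

```bash
cat > h.py <<'E'
from workcell import manip
import cv2,numpy as np
from scipy.spatial.transform import Rotation as R
def cam(n):
    c=manip.calibration(n)
    if n!='wrist': return c,np.array(c['world_from_camera'])
    o=manip.get_obs();T=np.eye(4);T[:3,:3]=R.from_quat(o['ee_rot']).as_matrix();T[:3,3]=o['position']
    return c,T@c['tool_from_camera']
def ray(n,uv,z,C=None):
    c,T=C or cam(n)
    uv=np.atleast_2d(uv).astype(float)
    d=np.c_[(uv[:,0]-c['cx'])/c['fx'],-(uv[:,1]-c['cy'])/c['fy'],-np.ones(len(uv))]@T[:3,:3].T
    o=T[:3,3]
    return (o+d*((z-o[2])/d[:,2])[:,None])[:,:2]
def proj(n,p,C=None):
    c,T=C or cam(n)
    q=(np.atleast_2d(p)-T[:3,3])@T[:3,:3]
    return np.c_[c['cx']+c['fx']*q[:,0]/-q[:,2],c['cy']+c['fy']*q[:,1]/q[:,2]]
def rects(img,mask,n,z,amin=60,C=None):
    for k in cv2.findContours(mask,cv2.RETR_EXTERNAL,cv2.CHAIN_APPROX_NONE)[0]:
        if cv2.contourArea(k)<amin: continue
        w=ray(n,k[:,0,:],z,C); r=cv2.minAreaRect(w.astype(np.float32)*1000)
        print(np.round(k[:,0].mean(0)),'c',np.round(r[0],1),'s',np.round(r[1],1),'ang',round(r[2],1))
def tool(p,yaw=None):
    """world target TCP pos -> shift in current tool axes (measured)"""
    o=manip.get_obs();return R.from_quat(o['ee_rot']).inv().apply(np.array(p)-o['position'])
E
python3 - <<'E'
from h import *
im=cv2.imread('pics/top0.png');g=im.max(2)
m=(g>95).astype(np.uint8)*255; m[:60]=0;m[370:]=0
for z in (0,.024): print(z);rects(im,m,'top',z)
hs=cv2.cvtColor(im,cv2.COLOR_BGR2HSV)
cork=((hs[...,1]>90)&(hs[...,2]>120)).astype(np.uint8)*255
print('cork');rects(im,cork,'top',.003)
cv2.imwrite('pics/c1.png',cv2.resize(np.hstack([im[130:270,130:270],im[130:270,300:440]]),None,fx=2.8,fy=2.8,interpolation=cv2.INTER_CUBIC))
E
```

```text
0
[106. 266.] c [387.1 480.9] s [106.7  57.8] ang 37.8
[430. 239.] c [ 452.6 -345.4] s [59.3 48.5] ang 89.7
[323. 236.] c [461.3 -70.8] s [93.5 93. ] ang 76.7
[245. 238.] c [457.2 128.1] s [121.9 102.7] ang 8.3
[430. 206.] c [ 537.4 -345.5] s [50.4 55.5] ang 43.9
[160. 217.] c [511.8 347. ] s [190.2  82.3] ang 0.6
[396. 177.] c [ 612.8 -262.4] s [54.4 49.7] ang 88.6
[318. 172.] c [625.9 -58.9] s [187.3 176.8] ang 88.9
[231. 173.] c [624.7 165.8] s [188.3 179.6] ang 87.4
[384. 126.] c [ 745.9 -234.5] s [64.5 88.4] ang 44.7
0.024
[106. 266.] c [388.4 472.2] s [104.5  56.6] ang 37.8
[430. 239.] c [ 452.6 -337. ] s [58.1 47.5] ang 89.7
[323. 236.] c [461.1 -68. ] s [91.5 91. ] ang 76.7
[245. 238.] c [457.1 126.7] s [119.4 100.6] ang 8.3
[430. 206.] c [ 535.6 -337.2] s [49.4 54.3] ang 43.9
[160. 217.] c [510.6 341.1] s [186.3  80.6] ang 0.6
[396. 177.] c [ 609.5 -255.7] s [53.3 48.7] ang 88.6
[318. 172.] c [622.3 -56.5] s [183.4 173.1] ang 88.9
[231. 173.] c [621.2 163.6] s [184.4 175.9] ang 87.4
[384. 126.] c [ 739.9 -228.5] s [63.1 86.6] ang 44.7
cork
[116. 279.] c [354.6 455.1] s [23.4 23.9] ang 36.9
[244. 242.] c [456.7 128.4] s [119.9  99.7] ang 8.5
[257. 218.] c [504.2  99.4] s [34.6 28.1] ang 11.1
```

View pics/c1.png

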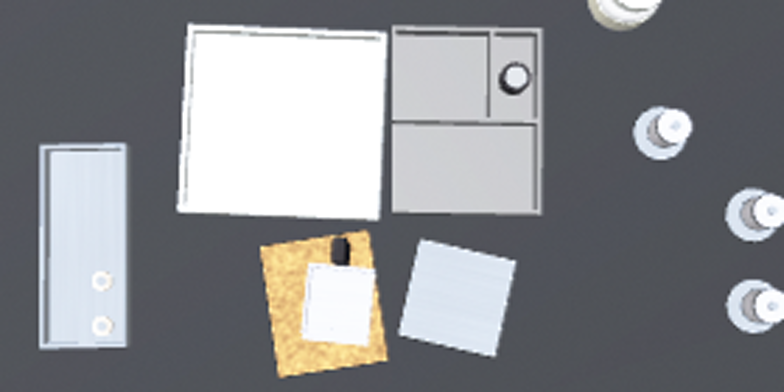

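The crop shows two tablets at the near (-x) end of the dish, the scoop on the mat with its handle toward +x and lip toward the robot, and three feet at the right. Next I'll get exact foot centres and the scoop pose.

```bash
python3 - <<'E'
from h import *
from scipy.optimize import least_squares
im=cv2.imread('pics/top0.png');g=im.max(2)
m=(g>95).astype(np.uint8)*255
C=cam('top')
for u,v in [(397,177),(430,206),(431,239)]:
    mm=np.zeros_like(m);mm[v-20:v+20,u-20:u+20]=m[v-20:v+20,u-20:u+20]
    k=max(cv2.findContours(mm,cv2.RETR_EXTERNAL,cv2.CHAIN_APPROX_NONE)[0],key=len)[:,0]
    w=ray('top',k,.006,C); yc=w[:,1].max()-.0245
    s=w[w[:,1]>yc-.002]
    r=least_squares(lambda p:np.hypot(*(s-p).T)-.0248,[s[:,0].mean(),yc]);print('foot',r.x.round(4),np.abs(r.fun).max().round(4))
w=im[:, :].astype(int)
sc=((im.min(2)>215)).astype(np.uint8)*255;q=np.zeros_like(sc);q[205:270,220:275]=sc[205:270,220:275]
print('scoop');rects(im,q,'top',.015,40)
q=(g<60).astype(np.uint8)*255;p=np.zeros_like(q);p[205:270,220:275]=q[205:270,220:275]
print('handle');rects(im,p,'top',.105,5)
q=np.zeros_like(sc);q[185:252,147:174]=(im.min(2)>238)[185:252,147:174]*255
print('tabs');rects(im,q,'top',.018,3)
dx=tool([0,0,0]);print(manip.get_obs()['position'])
E
```

```text
foot [ 0.6107 -0.2585] 0.0016
foot [ 0.5352 -0.3413] 0.0021
foot [ 0.4522 -0.3391] 0.0018
scoop
[250. 238.] c [455.8 115.5] s [60.8 69.3] ang 84.3
[242. 206.] c [537.3 136. ] s [111.5   5.1] ang 89.7
handle
[253. 220.] c [498.7 104.3] s [ 7.9 19.9] ang 69.4
tabs
[166. 246.] c [437.4 326.3] s [15.1 15. ] ang 89.7
[166. 230.] c [477.4 328.1] s [14.7 15.2] ang 76.6
[ 0.19458368 -0.59356171  0.23057826]
```

The manual's scale: shifts go in mm and turns go in units of 0.1 rad. Converting my numbers, 0.324 m is 324, -0.1617 m is -161.7, 0.317 rad is 3.17.

```bash
python3 jog.py '{"deltas":[[0,0,1.6,60,-30,0,1],[0,0,3.17,120,-60,10,1],[0,0,3.17,180,-90,30,1],[0,0,3.17,240,-120,50,1],[0,0,3.17,290,-145,70,1],[0,0,3.17,324,-161.7,80,1],[0,0,3.17,324,-161.7,80,1]]}'; python3 - <<'E'
from h import *
C=cam('wrist');im=manip.camera('wrist');cv2.imwrite('pics/w1.png',im)
print(tool([.4522,-.3391,.025]).round(4), proj('wrist',[.4522,-.3391,.059],C),R.from_quat(manip.get_obs()['ee_rot']).as_matrix().round(3))
E
```

```text
clock: 0.98
position: [0.4551, -0.3339, 0.1496]
ee_rot: [1.0, 0.004, -0.0, -0.002]
ft_force: [-0.9, -0.4, -0.4]
grip_width: 0.998
grasp_force: 0.0
[-0.0009  0.0023  0.1253] [[285.23060606 217.91573091]] [[ 1.     0.004 -0.001]
 [ 0.004 -1.     0.002]
 [-0.001 -0.002 -1.   ]]
```

View pics/w1.png

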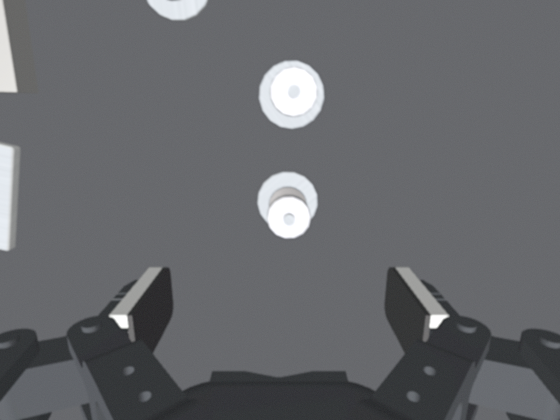

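The near foot's stud is at (288,219), against a predicted (285,218), so it's about 2 mm off in y. Descending with that correction and gripping.

In the tool's units: 0.125 m is 125, 0.004 m is 4.

```bash
python3 jog.py '{"deltas":[[0,0,0,-1,4,60,1],[0,0,0,-1,4,115,1],[0,0,0,-1,4,125,0.6],[0,0,0,-1,4,125,0],[0,0,0,-1,4,125,0],[0,0,0,-1,4,125,0],[0,0,0,-1,4,125,0]]}' 60; python3 - <<'E'
from h import *
print(tool([.461,-.069,.090]).round(4))
E
```

```text
clock: 1.9
position: [0.452, -0.344, 0.0276]
ee_rot: [1.0, -0.0, 0.001, 0.001]
ft_force: [0.8, -1.7, 1.2]
grip_width: 0.333
grasp_force: 59.0
[ 0.009  -0.2749 -0.0628]
```

In the tool's units: -0.275 m is -275, -0.23 m is -230.

```bash
python3 jog.py '{"deltas":[[0,0,0,0,0,0,0],[0,0,0,0,0,-50,0],[0,0,0,3,-50,-65,0],[0,0,0,6,-110,-65,0],[0,0,0,9,-170,-65,0],[0,0,0,9,-230,-65,0],[0,0,0,9,-275,-60,0],[0,0,0,9,-275,-30,0],[0,0,0,9,-275,-20,0],[0,0,0,9,-275,-20,0],[0,0,0,9,-275,-20,0]]}'
```

```text
clock: 3.28
position: [0.4608, -0.069, 0.047]
ee_rot: [1.0, -0.001, 0.0, 0.0]
ft_force: [-0.7, 0.3, -0.9]
grip_width: 0.332
grasp_force: 59.8
```

In the tool's units: 0.0125 m is 12.5, 0.0115 m is 11.5.

```bash
python3 jog.py '{"deltas":[[0,0,0,0,0,5,0],[0,0,0,0,0,9,0],[0,0,0,0,0,11.5,0],[0,0,0,0,0,12.5,0],[0,0,0,0,0,12.5,0],[0,0,0,0,0,12.5,0],[0,0,0,0,0,12.5,0]]}'; python3 jog.py '{"deltas":[[0,0,0,0,0,1,0],[0,0,0,0,0,2,0],[0,0,0,0,0,2,0],[0,0,0,0,0,2,0]]}'; python3 jog.py '{"deltas":[[0,0,0,0,0,1,0],[0,0,0,0,0,2,0],[0,0,0,0,0,2,0],[0,0,0,0,0,2,0]]}'
```

```text
clock: 4.15
position: [0.4604, -0.0683, 0.0339]
ee_rot: [1.0, -0.0, 0.0, 0.0]
ft_force: [0.7, -0.9, 2.9]
grip_width: 0.332
grasp_force: 60.1
clock: 4.65
position: [0.4604, -0.0683, 0.0318]
ee_rot: [1.0, -0.0, 0.0, 0.0]
ft_force: [1.8, -1.5, 2.9]
grip_width: 0.331
grasp_force: 60.2
clock: 5.15
position: [0.4606, -0.0683, 0.0308]
ee_rot: [1.0, -0.0, 0.0, 0.0]
ft_force: [-4.5, -1.4, 17.3]
grip_width: 0.33
grasp_force: 61.9
```

```bash
cat > f.py <<'E'
from h import *
F=[]
for i in range(3):
    manip.camera('wrist') ; o=manip.get_obs();F.append(o['ft_force'])
print(o['position'].round(4),np.mean(F,0).round(2),np.round([f[2] for f in F],1))
E
for k in 1 2 3 4; do python3 jog.py '{"deltas":[[0,0,0,0,0,-2,0],[0,0,0,0,0,-2,0],[0,0,0,0,0,-2,0]]}' | tail -0; python3 f.py; done
```

```text
[ 0.4603 -0.0683  0.0317] [ 1.45 -1.15  2.27] [2.4 1.8 2.6]
[ 0.4602 -0.0682  0.0337] [ 0.71 -0.16  2.31] [1.9 3.  2.1]
[ 0.4602 -0.0683  0.0357] [-0.03  0.63  1.64] [2.3 1.1 1.6]
[ 0.4602 -0.0683  0.0378] [-0.36  0.93  1.18] [2.  1.  0.5]Exception ignored on flushing sys.stdout:
BrokenPipeError: [Errno 32] Broken pipe
Exception ignored on flushing sys.stdout:
BrokenPipeError: [Errno 32] Broken pipe
Exception ignored on flushing sys.stdout:
BrokenPipeError: [Errno 32] Broken pipe
Exception ignored on flushing sys.stdout:
BrokenPipeError: [Errno 32] Broken pipe
```

Force is only 2–3 N through 6 mm of travel, with the hard stop at 8 mm: foot 1 is soft, so it goes to the returns tray.

In the tool's units: -0.188 m is -188, 0.14 m is 140.

```bash
python3 jog.py '{"deltas":[[0,0,0,0,0,-40,0],[0,0,0,50,-20,-60,0],[0,0,0,100,-50,-60,0],[0,0,0,140,-100,-60,0],[0,0,0,140,-150,-60,0],[0,0,0,140,-188,-50,0],[0,0,0,140,-188,-10,0],[0,0,0,140,-188,2,0],[0,0,0,140,-188,4,0],[0,0,0,140,-188,4,0],[0,0,0,140,-188,4,0.55],[0,0,0,140,-188,4,0.55],[0,0,0,140,-188,4,0.55],[0,0,0,140,-188,-50,0.6],[0,0,0,140,-188,-100,1],[0,0,0,140,-188,-100,1]]}'; python3 - <<'E'
from h import *
im=manip.camera('top');cv2.imwrite('pics/top1.png',im)
im2=cv2.absdiff(im,cv2.imread('pics/top0.png'))
m=(im2.max(2)>30).astype(np.uint8)*255
rects(im2,m,'top',0,40)
print(tool([.5352,-.343,.150]).round(4))
cv2.imwrite('pics/t1c.png',cv2.resize(im[120:270,140:450],None,fx=2.5,fy=2.5))
E
```

```text
clock: 9.25
position: [0.6027, 0.1205, 0.1425]
ee_rot: [1.0, -0.0, 0.004, -0.001]
ft_force: [-1.0, -0.0, -0.6]
grip_width: 0.987
grasp_force: 0.0
[234. 256.] c [411.5 158. ] s [39.5 33.9] ang 21.9
[430. 239.] c [ 452.  -343.5] s [51.9 51.4] ang 44.0
[426. 206.] c [ 534.5 -337.8] s [45.1 39.6] ang 7.6
[160. 211.] c [511.7 345. ] s [ 71.1 184.5] ang 89.7
[394. 179.] c [ 608.7 -255.1] s [46.2 35.6] ang 26.9
[341. 166.] c [ 648.1 -122.9] s [38.6 50.3] ang 83.2
[308. 159.] c [663.7 -34.1] s [130.1  76. ] ang 89.8
[290. 147.] c [688.7  11.2] s [39.  26.3] ang 89.8
[342. 147.] c [ 690.8 -122.7] s [36.2 26.3] ang 89.8
[298. 258.] c [406.2 -35.4] s [888.5 346. ] ang 21.1
[511.  28.] c [1017.7 -573.9] s [268.7 137.5] ang 89.9
[450.  17.] c [1032.9 -419.1] s [ 64.1 116.4] ang 62.6
[372.  22.] c [1018.6 -203. ] s [463.  137.3] ang 89.9
[146.  28.] c [1018.4  371. ] s [689.7 139.6] ang 89.9
[-0.066   0.463  -0.0106]
```

View pics/t1c.png

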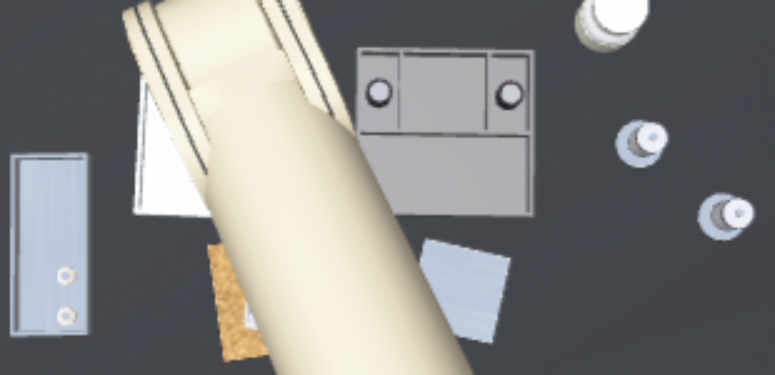

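The arm covers the returns tray; the other two feet are unmoved. On to foot 2, checking with the wrist camera.

In the tool's units: 0.463 m is 463, -0.066 m is -66.

```bash
python3 jog.py '{"deltas":[[0,0,0,-10,60,0,1],[0,0,0,-20,120,0,1],[0,0,0,-30,180,0,1],[0,0,0,-40,240,0,1],[0,0,0,-45,300,0,1],[0,0,0,-50,360,0,1],[0,0,0,-60,420,0,1],[0,0,0,-66,463,0,1],[0,0,0,-66,463,0,1]]}'; cat > look.py <<'E'
import sys
from h import *
x,y=map(float,sys.argv[1:3])
C=cam('wrist');im=manip.camera('wrist');p=proj('wrist',[x,y,.059],C)[0]
g=cv2.GaussianBlur(im.min(2),(3,3),0)
m=(g>235).astype(np.uint8)*255
best=None
for k in cv2.findContours(m,cv2.RETR_EXTERNAL,cv2.CHAIN_APPROX_NONE)[0]:
    if cv2.contourArea(k)<150: continue
    c,r=cv2.minEnclosingCircle(k)
    print(np.round(c),round(r,1),ray('wrist',c,.056,C).round(4))
print('pred',p.round(),'rad/px', tool([x,y,.028]).round(4))
E
python3 look.py .5352 -.343
```

```text
clock: 10.42
position: [0.5315, -0.3477, 0.1358]
ee_rot: [1.0, -0.003, -0.002, 0.0]
ft_force: [-0.1, -0.0, -0.3]
grip_width: 1.0
grasp_force: 0.0
[268. 212.] 22.2 [[ 0.536  -0.3422]]
[128.  91.] 26.0 [[ 0.6104 -0.2602]]
pred [270. 214.] rad/px [ 0.0026 -0.0015  0.1081]
```

```bash
python3 jog.py '{"deltas":[[0,0,0,3,-1.5,50,1],[0,0,0,3,-1.5,100,1],[0,0,0,3,-1.5,108,0.6],[0,0,0,3,-1.5,108,0],[0,0,0,3,-1.5,108,0],[0,0,0,3,-1.5,108,0],[0,0,0,3,-1.5,108,0],[0,0,0,3,-1.5,108,0]]}'; python3 - <<'E'
from h import *
print(tool([.461,-.069,.043]).round(4))
E
```

```text
clock: 11.48
position: [0.5376, -0.3421, 0.0304]
ee_rot: [1.0, -0.0, 0.0, 0.0]
ft_force: [0.2, -1.1, 1.4]
grip_width: 0.328
grasp_force: 59.0
[-0.0767 -0.2731 -0.0128]
```

In the tool's units: -0.03 m is -30, -0.273 m is -273.

```bash
python3 jog.py '{"deltas":[[0,0,0,0,0,-50,0],[0,0,0,-15,-50,-60,0],[0,0,0,-30,-110,-60,0],[0,0,0,-50,-170,-60,0],[0,0,0,-70,-230,-60,0],[0,0,0,-77,-273,-50,0],[0,0,0,-77,-273,-20,0],[0,0,0,-77,-273,-14,0],[0,0,0,-77,-273,-14,0],[0,0,0,-77,-273,-14,0]]}'; python3 f.py
for k in 1 2 3 4 ; do python3 jog.py '{"deltas":[[0,0,0,0,0,1,0],[0,0,0,0,0,2,0],[0,0,0,0,0,2,0]]}' >/dev/null; python3 f.py; done
```

```text
clock: 12.72
position: [0.4609, -0.0695, 0.0446]
ee_rot: [1.0, -0.001, 0.001, 0.0]
ft_force: [-0.1, 0.3, -0.7]
grip_width: 0.33
grasp_force: 59.8
[ 0.4607 -0.0692  0.0444] [ 0.22  0.17 -0.99] [-0.6 -0.8 -1.6]
[ 0.4604 -0.069   0.0419] [ 0.2  -0.31  1.32] [1.2 1.  1.7]
[ 0.4604 -0.069   0.0399] [ 0.27 -1.29  1.73] [1.7 2.4 1.1]
[ 0.4603 -0.0688  0.0378] [ 0.33 -1.55  2.08] [1.9 2.4 2. ]
[ 0.4603 -0.0688  0.0358] [ 0.34 -1.68  2.59] [2.2 2.9 2.6]
```

Soft again. I'll press 1.5 mm more for ring margin, then put it in returns beside the first.

In the tool's units: 0.0015 m is 1.5, 0.001 m is 1.

```bash
python3 jog.py '{"deltas":[[0,0,0,0,0,1,0],[0,0,0,0,0,1.5,0],[0,0,0,0,0,1.5,0]]}'; python3 jog.py '{"deltas":[[0,0,0,0,0,-40,0],[0,0,0,50,-20,-60,0],[0,0,0,100,-50,-60,0],[0,0,0,140,-100,-60,0],[0,0,0,160,-150,-60,0],[0,0,0,160,-210,-60,0],[0,0,0,160,-256,-50,0],[0,0,0,160,-256,-15,0],[0,0,0,160,-256,-5,0],[0,0,0,160,-256,-2,0],[0,0,0,160,-256,-1,0],[0,0,0,160,-256,-1,0.55],[0,0,0,160,-256,-1,0.55],[0,0,0,160,-256,-1,0.55],[0,0,0,160,-256,-60,0.6],[0,0,0,160,-256,-110,1]]}'; python3 - <<'E'
from h import *
im=manip.camera('wrist');cv2.imwrite('pics/w2.png',im)
print(manip.get_obs()['position'],tool([.6107,-.260,.140]).round(4))
E
```

```text
clock: 15.35
position: [0.4604, -0.0688, 0.0345]
ee_rot: [1.0, -0.0, 0.0, 0.0]
ft_force: [-0.2, -1.5, 5.4]
grip_width: 0.326
grasp_force: 60.5
clock: 17.35
position: [0.6198, 0.1871, 0.1451]
ee_rot: [1.0, 0.0, -0.001, 0.0]
ft_force: [0.6, 0.3, -0.1]
grip_width: 0.796
grasp_force: 0.0
[0.62264993 0.18847777 0.15294658] [-0.012   0.4485  0.0116]
```

View pics/w2.png

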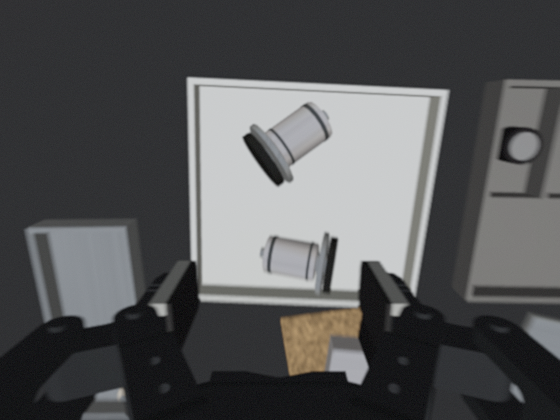

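Both feet in the returns tray have toppled, at about (290,145) and (298,258): my carry height let foot 2 clip the standing foot 1. I'll re-stand them after testing the third foot, and carry higher from here on.

In the tool's units: 0.4485 m is 448.5, -0.012 m is -12.

```bash
python3 jog.py '{"deltas":[[0,0,0,0,60,0,1],[0,0,0,0,120,0,1],[0,0,0,0,180,0,1],[0,0,0,0,240,0,1],[0,0,0,0,300,0,1],[0,0,0,0,360,0,1],[0,0,0,-10,420,0,1],[0,0,0,-12,448.5,10,1],[0,0,0,-12,448.5,10,1]]}' >/dev/null; python3 look.py .6107 -.26; python3 -c "
from h import *;print(manip.get_obs()['joint_pos'].round(2))"
```

```text
[269. 213.] 21.7 [[ 0.6111 -0.2593]]
[194.   0.] 48.5 [[ 0.7316 -0.2196]]
pred [270. 215.] rad/px [ 0.0035 -0.002   0.1051]
[ 0.62  0.51 -0.38  1.46  0.19  1.22 -1.36]
```

In the tool's units: -0.002 m is -2, 0.105 m is 105.

```bash
python3 jog.py '{"deltas":[[0,0,0,3,-2,50,1],[0,0,0,3,-2,95,1],[0,0,0,3,-2,105,0.6],[0,0,0,3,-2,105,0],[0,0,0,3,-2,105,0],[0,0,0,3,-2,105,0],[0,0,0,3,-2,105,0],[0,0,0,3,-2,105,0]]}'; python3 - <<'E'
from h import *
print(tool([.461,-.069,.044]).round(4))
E
```

```text
clock: 19.58
position: [0.6124, -0.2595, 0.0305]
ee_rot: [1.0, -0.0, 0.001, 0.0]
ft_force: [2.3, 0.4, 4.4]
grip_width: 0.327
grasp_force: 58.9
[-0.1514 -0.1905 -0.0141]
```

In the tool's units: -0.06 m is -60, -0.1905 m is -190.5.

```bash
python3 jog.py '{"deltas":[[0,0,0,0,0,-50,0],[0,0,0,-40,-30,-80,0],[0,0,0,-80,-70,-80,0],[0,0,0,-120,-110,-80,0],[0,0,0,-151,-150,-80,0],[0,0,0,-151,-190.5,-60,0],[0,0,0,-151,-190.5,-30,0],[0,0,0,-151,-190.5,-16,0],[0,0,0,-151,-190.5,-16,0],[0,0,0,-151,-190.5,-16,0]]}' >/dev/null; python3 f.py
for k in 1 2 3 4 5; do python3 jog.py '{"deltas":[[0,0,0,0,0,1,0],[0,0,0,0,0,2,0],[0,0,0,0,0,2,0]]}' >/dev/null; python3 f.py; done
```

```text
[ 0.4608 -0.0692  0.046 ] [-0.07 -0.18 -0.88] [-0.7 -1.2 -0.8]
[ 0.4603 -0.0688  0.0433] [-0.19  0.45 -0.41] [-0.3 -0.6 -0.3]
[ 0.4604 -0.0689  0.0415] [-1.01  0.71  3.76] [3.7 3.7 3.9]
[ 0.4604 -0.0688  0.0395] [-2.24  0.76  6.76] [6.9 6.7 6.7]
[ 0.4604 -0.0688  0.0376] [-3.15  0.79  8.83] [8.7 8.9 8.9]
[ 0.4604 -0.0688  0.0357] [-3.48  1.02 11.29] [11.2 11.3 11.4]
```

Foot 3 is firm, so into the long compartment.

In the tool's units: 0.001 m is 1, 0.0006 m is 0.6.

```bash
python3 jog.py '{"deltas":[[0,0,0,0,0,0.6,0],[0,0,0,0,0,1,0],[0,0,0,0,0,1,0]]}'; python3 jog.py '{"deltas":[[0,0,0,0,0,-30,0],[0,0,0,40,0,-50,0],[0,0,0,90,-10,-50,0],[0,0,0,120,-12,-40,0],[0,0,0,120,-12,-15,0],[0,0,0,120,-12,-5,0],[0,0,0,120,-12,-1,0],[0,0,0,120,-12,-1,0]]}'; python3 f.py
```

```text
clock: 23.98
position: [0.4604, -0.0688, 0.0348]
ee_rot: [1.0, -0.0, 0.0, 0.0]
ft_force: [-4.2, 1.7, 12.6]
grip_width: 0.329
grasp_force: 60.9
clock: 24.98
position: [0.5803, -0.0569, 0.036]
ee_rot: [1.0, -0.0, 0.0, 0.0]
ft_force: [0.9, 0.1, -0.2]
grip_width: 0.328
grasp_force: 60.1
[ 0.5807 -0.0571  0.036 ] [ 0.46  0.02 -0.8 ] [-1.  -0.5 -1. ]
```

In the tool's units: 0.001 m is 1, 0.0005 m is 0.5.

```bash
python3 jog.py '{"deltas":[[0,0,0,0,0,0.5,0],[0,0,0,0,0,1,0],[0,0,0,0,0,1,0]]}'; python3 f.py; python3 jog.py '{"deltas":[[0,0,0,0,0,0,0.5],[0,0,0,0,0,0,0.55],[0,0,0,0,0,0,0.55],[0,0,0,0,0,0,0.55],[0,0,0,0,0,-20,0.55],[0,0,0,0,0,-60,0.7],[0,0,0,0,0,-110,1],[0,0,0,30,0,-160,1],[0,0,0,30,-60,-190,1],[0,0,0,30,-120,-190,1],[0,0,0,30,-180,-190,1],[0,0,0,30,-220,-190,1],[0,0,0,30,-220,-190,1]]}'; python3 - <<'E'
from h import *
C=cam('wrist');im=manip.camera('wrist');cv2.imwrite('pics/w3.png',im)
E
```

```text
clock: 25.5
position: [0.5807, -0.0571, 0.0347]
ee_rot: [1.0, -0.0, 0.0, 0.0]
ft_force: [-0.5, -0.2, 5.1]
grip_width: 0.331
grasp_force: 60.4
[ 0.5807 -0.0571  0.0346] [ 0.22 -1.24  5.16] [4.7 5.1 5.7]
clock: 27.28
position: [0.6091, 0.168, 0.2259]
ee_rot: [1.0, 0.003, 0.0, -0.001]
ft_force: [0.3, 0.8, -0.9]
grip_width: 0.995
grasp_force: 0.0
```

View pics/w3.png

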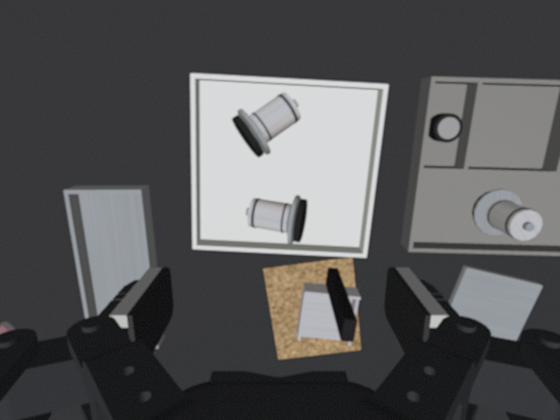

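The firm foot stands in the case near (510,215). Fallen feet: A has its barrel at (269,216) with its top pointing left (+y); B has its barrel at (277,117) with its top pointing up-right. I'll test how far the arm can tilt here.

```bash
python3 - <<'E'
from h import *
C=cam('wrist')
for n,p in dict(A=[(301,219),(269,216),(250,213)],B=[(252,135),(277,117),(292,103)]).items(): print(n,ray('wrist',p,.0235,C).round(4).tolist())
E
python3 jog.py '{"deltas":[[0,1.8,0,0,0,0,1],[0,3.6,0,0,0,0,1],[0,5.4,0,0,0,0,1],[0,7.2,0,0,0,0,1],[0,9,0,0,0,0,1],[0,10.8,0,0,0,0,1],[0,12.6,0,0,0,0,1],[0,12.6,0,0,0,0,1],[0,12.6,0,0,0,0,1]]}';python3 -c "
from h import *;print(manip.get_obs()['joint_pos'].round(2));print(R.from_quat(manip.get_obs()['ee_rot']).as_matrix().round(2))"
```

```text
A [[0.573, 0.1414], [0.576, 0.1736], [0.5791, 0.1926]]
B [[0.6557, 0.1895], [0.6723, 0.1659], [0.6849, 0.152]]
clock: 28.45
position: [0.6067, 0.1625, 0.2856]
ee_rot: [0.857, -0.003, 0.515, 0.004]
ft_force: [5.5, 17.5, 8.2]
grip_width: 1.0
grasp_force: 0.0
[ 0.96 -0.5  -1.3   2.24  0.47  0.06 -2.6 ]
[[ 0.47 -0.01  0.88]
 [-0.   -1.   -0.01]
 [ 0.88  0.   -0.47]]
```

The manual's scale: shifts go in mm and turns go in units of 0.1 rad. Converting my numbers, -1.08 rad is -10.8.

```bash
cat > j.py <<'E'
from h import *
o=manip.get_obs();print(o['clock'].__round__(2),o['joint_pos'].round(2),o['position'].round(4),R.from_quat(o['ee_rot']).as_matrix()[:,[0,2]].T.round(3).tolist(),o['ft_force'].round(1))
E
python3 jog.py '{"deltas":[[0,-1.8,0,0,0,0,1],[0,-3.6,0,0,0,0,1],[0,-5.4,0,0,0,0,1],[0,-7.2,0,0,0,0,1],[0,-9,0,0,0,0,1],[0,-10.8,0,0,0,0,1],[0,-10.8,0,0,0,0,1]]}' >/dev/null; python3 j.py
python3 jog.py '{"deltas":[[0,0,-1.8,0,0,0,1],[0,0,-3.6,0,0,0,1],[0,0,-5.4,0,0,0,1],[0,0,-7.2,0,0,0,1],[0,0,-9,0,0,0,1],[0,0,-10.8,0,0,0,1],[0,0,-12.6,0,0,0,1],[0,0,-14.4,0,0,0,1],[0,0,-15.7,0,0,0,1],[0,0,-15.7,0,0,0,1]]}' > /dev/null; python3 j.py
```

```text
29.32 [ 0.31  0.46 -0.91  1.32  0.36  1.53 -2.14] [0.6084 0.1616 0.2866] [[1.0, -0.01, -0.003], [-0.003, -0.0, -1.0]] [-0.1  0.3 -0.1]
30.57 [ 0.45  0.57 -1.2   1.32  0.53  1.59 -0.68] [0.6069 0.163  0.2889] [[0.009, 1.0, -0.002], [0.004, -0.002, -1.0]] [ 0.7  0.5 -0.3]
```

In the tool's units: 0.14 m is 140, 0.1 m is 100, 0.52 rad is 5.2.

```bash
python3 jog.py '{"deltas":[[0,0,1.8,0,0,50,1],[0,0,3.6,0,0,100,1],[0,0,5.2,0,0,140,1],[0,0,5.2,0,0,140,1]]}' >/dev/null; python3 j.py; python3 jog.py '{"deltas":[[0,1.8,0,0,0,0,1],[0,3.6,0,0,0,0,1],[0,5.4,0,0,0,0,1],[0,7.2,0,0,0,0,1],[0,9,0,0,0,0,1],[0,9,0,0,0,0,1]]}' >/dev/null; python3 j.py;  python3 jog.py '{"deltas":[[0,1.5,0,0,0,0,1],[0,3,0,0,0,0,1],[0,3,0,0,0,0,1],[0,3,0,0,0,0,1]]}' >/dev/null; python3 j.py
```

```text
31.07 [ 0.4   0.62 -1.04  1.52  0.55  1.32 -1.22] [0.606  0.1627 0.1465] [[0.504, 0.863, -0.003], [0.0, -0.003, -1.0]] [-0.3 -0.1  1. ]
31.82 [ 1.21  0.85 -1.45  2.01  0.15  0.47 -0.58] [0.6077 0.1613 0.1477] [[0.313, 0.535, 0.785], [0.397, 0.677, -0.62]] [0.7 0.2 0.6]
32.33 [ 1.31  1.17 -1.46  2.07  0.01  0.34 -0.2 ] [0.6079 0.1652 0.1503] [[0.176, 0.32, 0.931], [0.468, 0.805, -0.365]] [0.4 0.8 0.1]
```

Yaw 60° lets the arm reach 69° of tilt, good enough to right the feet. Back to vertical and over foot A, with the tool aligned to its axis.

```bash
python3 jog.py '{"deltas":[[0,-1.8,0,0,0,0,0.5],[0,-3.6,0,0,0,0,0.5],[0,-5.4,0,0,0,0,0.5],[0,-7.2,0,0,0,0,0.5],[0,-9,0,0,0,0,0.5],[0,-10.8,0,0,0,0,0.5],[0,-12,0,0,0,0,0.5],[0,-12,0,0,0,0,0.5]]}' >/dev/null; python3 jog.py '{"deltas":[[0,0,-1.8,0,0,0,0.47],[0,0,-4,0,0,0,0.47],[0,0,-4,0,0,0,0.47]]}' >/dev/null; python3 jog.py '{"deltas":[[0,-1.5,0,0,0,0,0.47],[0,-2.2,0,0,0,0,0.47],[0,-2.2,0,0,0,0,0.47],[0,-2.2,0,0,0,0,0.47]]}' >/dev/null;python3 j.py; python3 - <<'E'
from h import *
C=cam('wrist');im=manip.camera('wrist');cv2.imwrite('pics/w4.png',im)
# grasp point target on axis; TCP = gp + .015*tool z
o=manip.get_obs();z=R.from_quat(o['ee_rot']).as_matrix()[:,2]
gp=np.array([.5777,.181,.0235]);t=gp+.011*z;print(t.round(4),tool(t).round(4))
print(proj('wrist',[gp,[.573,.1414,.0235],[.579,.1926,.0235]],C).round())
E
```

```text
34.2 [ 0.14  0.6  -0.83  1.44  0.6   1.46 -0.88] [0.6076 0.1641 0.15  ] [[0.127, 0.968, -0.217], [-0.021, -0.216, -0.976]] [ 0.2  1.2 -0.3]
[0.5775 0.1786 0.0128] [ 0.0404 -0.0327  0.1311]
[[235. 150.]
 [238. 199.]
 [234. 134.]]
```

View pics/w4.png

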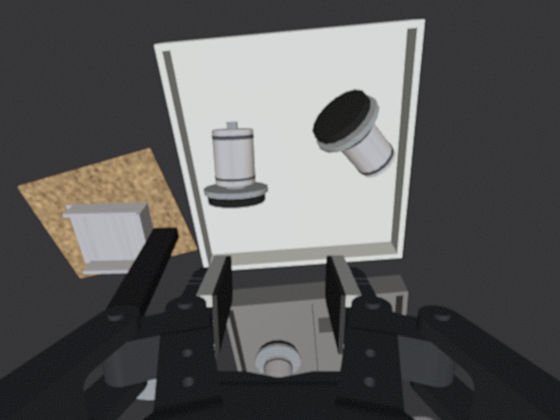

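Foot A's barrel is centred at (234,155) and aligned with the fingers. Grip and lift.

In the tool's units: 0.131 m is 131, 0.12 m is 120.

```bash
python3 jog.py '{"deltas":[[0,0,0,40,-33,30,0.47],[0,0,0,40,-33,80,0.47],[0,0,0,40,-33,120,0.47],[0,0,0,40,-33,131,0.47],[0,0,0,40,-33,131,0.47],[0,0,0,40,-33,131,0],[0,0,0,40,-33,131,0],[0,0,0,40,-33,131,0],[0,0,0,40,-33,131,0],[0,0,0,40,-33,131,0]]}' 60; python3 jog.py '{"deltas":[[0,0,0,0,0,-50,0],[0,0,0,0,0,-110,0],[0,0,1.8,0,0,-120,0],[0,0,4,0,0,-120,0],[0,0,4,0,0,-120,0]]}'; python3 j.py
```

```text
clock: 35.5
position: [0.5774, 0.1799, 0.0136]
ee_rot: [0.746, 0.657, -0.08, 0.075]
ft_force: [0.8, 0.6, 6.9]
grip_width: 0.322
grasp_force: 59.3
clock: 36.12
position: [0.579, 0.2054, 0.1295]
ee_rot: [0.862, 0.496, -0.064, 0.089]
ft_force: [-0.6, -0.0, -1.3]
grip_width: 0.328
grasp_force: 59.4
36.12 [ 0.04  0.58 -0.77  1.49  0.56  1.41 -1.35] [0.579  0.2054 0.1295] [[0.5, 0.843, -0.199], [-0.023, -0.217, -0.976]] [-0.6 -0.  -1.3]
```

```bash
cat > up.py <<'E'
import sys
from h import *
yaw,T,bx,by,bz,gh,off=map(float,sys.argv[1:8]); yaw=np.radians(yaw);T=np.radians(T)
Rt=R.from_euler('z',yaw)*R.from_euler('x',np.pi)*R.from_euler('y',T)
M=Rt.as_matrix()
o=manip.get_obs();R0=R.from_quat(o['ee_rot'])
p=np.array([bx,by,bz])+M[:,0]*gh+M[:,2]*off
print('x',M[:,0].round(3),'z',M[:,2].round(3),'tcp',p.round(4));print('rotvec',(R0.inv()*Rt).as_rotvec().round(3),'shift',tool(p).round(4), 'world up in tool',R0.inv().apply([0,0,.01]).round(4))
E
python3 up.py 60 66 .615 .12 .055 .04 .011
```

```text
x [0.203 0.352 0.914] z [ 0.457  0.791 -0.407] tcp [0.6282 0.1428 0.0871]
rotvec [0.083 1.352 0.05 ] shift [-0.0198  0.0696  0.0539] world up in tool [-0.002   0.0009 -0.0098]
```

```bash
python3 jog.py '{"deltas":[[0.1,1.7,0.06,0,10,0,0],[0.21,3.4,0.12,0,20,0,0],[0.31,5.1,0.19,0,30,0,0],[0.42,6.8,0.25,0,40,0,0],[0.52,8.5,0.31,0,50,0,0],[0.63,10.2,0.38,0,60,0,0],[0.73,11.9,0.44,-10,70,0,0],[0.83,13.52,0.5,-20,70,20,0],[0.83,13.52,0.5,-20,70,40,0],[0.83,13.52,0.5,-20,70,54,0],[0.83,13.52,0.5,-20,70,54,0]]}' ; python3 j.py; python3 up.py 60 66 .615 .12 .0145 .04 .011; python3 - <<'E'
from h import *
cv2.imwrite('pics/s5.png',cv2.resize(manip.camera('scene')[150:300,200:400],None,fx=4,fy=4,interpolation=cv2.INTER_CUBIC))
E
```

```text
clock: 37.5
position: [0.6285, 0.1422, 0.0864]
ee_rot: [0.726, 0.42, 0.471, -0.272]
ft_force: [0.5, -0.1, -0.7]
grip_width: 0.326
grasp_force: 59.4
37.5 [ 1.24  1.21 -1.33  2.    0.    0.36 -0.11] [0.6285 0.1422 0.0864] [[0.203, 0.354, 0.913], [0.456, 0.791, -0.408]] [ 0.5 -0.1 -0.7]
x [0.203 0.352 0.914] z [ 0.457  0.791 -0.407] tcp [0.6282 0.1428 0.0466]
rotvec [-0.001  0.001  0.001] shift [-0.0363 -0.0006  0.0166] world up in tool [ 0.0091  0.     -0.0041]
```

View pics/s5.png

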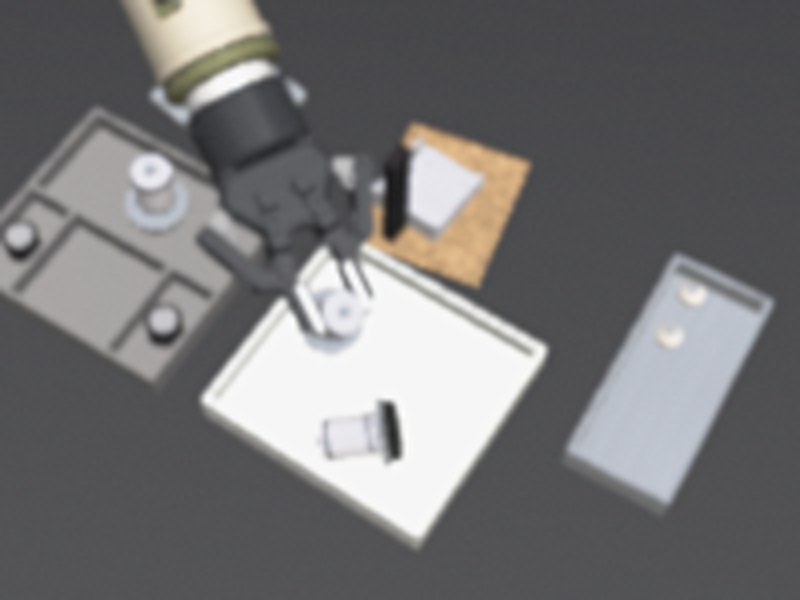

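Foot A is held nearly upright over the tray. Lowering in steps while watching the force.

```bash
python3 jog.py '{"deltas":[[0,0,0,-18,0,8,0],[0,0,0,-30,0,13.5,0],[0,0,0,-33.5,0,15,0],[0,0,0,-33.5,0,15,0]]}' >/dev/null; python3 f.py; for k in 1 2 3 ; do python3 jog.py '{"deltas":[[0,0,0,-1,0,0.5,0],[0,0,0,-1.8,0,0.8,0],[0,0,0,-1.8,0,0.8,0]]}' >/dev/null; python3 f.py; done
```

```text
[0.6286 0.1421 0.0502] [ 0.04  0.07 -0.84] [-1.3 -0.6 -0.6]
[0.6284 0.1421 0.0478] [ 0.13 -0.3  -1.09] [-0.9 -0.6 -1.7]
[0.6284 0.1421 0.0458] [ 0.4  -0.46 -0.99] [-0.8 -0.7 -1.4]
[0.6285 0.1421 0.044 ] [-0.84 -0.68  1.39] [2.3 1.  0.8]
```

In the tool's units: -0.1 m is -100, -0.12 m is -120.

```bash
python3 jog.py '{"deltas":[[0,0,0,0,0,0,0.5],[0,0,0,0,0,0,0.6],[0,0,0,0,0,0,0.6],[0,0,0,0,0,0,0.6],[0,0,0,0,0,0,0.6],[0,0,0,0,0,-30,0.6],[0,0,0,0,0,-70,0.6],[0,0,0,30,0,-100,0.6],[0,0,0,60,0,-120,0.6],[0,0,0,60,0,-120,0.6]]}'; python3 j.py; python3 - <<'E'
from h import *
cv2.imwrite('pics/s6.png',cv2.resize(manip.camera('scene')[150:300,200:400],None,fx=4,fy=4,interpolation=cv2.INTER_CUBIC))
E
```

```text
clock: 41.02
position: [0.5866, 0.0674, 0.1494]
ee_rot: [0.726, 0.42, 0.472, -0.271]
ft_force: [-0.1, -0.7, -1.3]
grip_width: 0.603
grasp_force: 0.0
41.02 [ 1.48  1.11 -1.45  2.04 -0.06  0.55 -0.1 ] [0.5866 0.0674 0.1494] [[0.202, 0.354, 0.913], [0.458, 0.79, -0.407]] [-0.1 -0.7 -1.3]
```

View pics/s6.png

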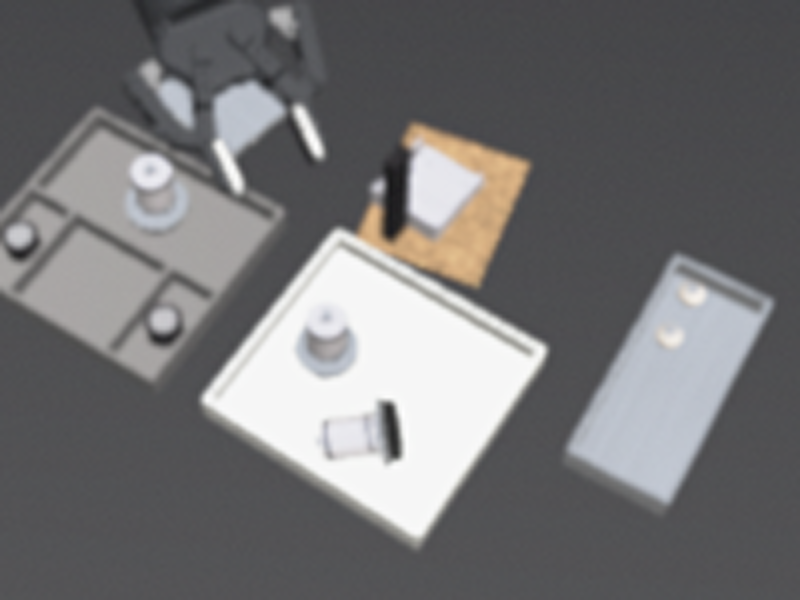

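Foot A now stands. Next is foot B near the far wall: hover with the tool aligned to its axis (yaw 128°, top toward -tool x).

```bash
python3 up.py 128 12.7 .669 .1696 .15 0 0; cat > p.py <<'E'
import sys
from h import *
m=manip.get_obs()
E
rm p.py; python3 jog.py '{"deltas":[[0,-1.8,0,0,0,0,0.5],[0,-3.6,0,0,0,0,0.5],[0,-5.4,0,0,0,0,0.5],[0,-7.2,0,0,0,0,0.5],[0,-9,0,0,0,0,0.5],[0,-10,0,0,0,0,0.5],[0,-10,0,0,0,0,0.5]]}' >/dev/null;  python3 up.py 128 12.7 .669 .1696 .15 0 0;python3 j.py
```

```text
x [-0.601  0.769  0.22 ] z [-0.135  0.173 -0.976] tcp [0.669  0.1696 0.15  ]
rotvec [ 0.778 -0.813 -0.948] shift [0.0548 0.0209 0.1174] world up in tool [ 0.0091  0.     -0.0041]
x [-0.601  0.769  0.22 ] z [-0.135  0.173 -0.976] tcp [0.669  0.1696 0.15  ]
rotvec [ 0.219  0.061 -1.16 ] shift [0.1248 0.0241 0.0165] world up in tool [ 0.0015 -0.     -0.0099]
41.95 [ 0.69  0.44 -1.01  1.7   0.29  1.1  -0.89] [0.5858 0.0721 0.1473] [[0.488, 0.859, 0.152], [0.075, 0.132, -0.988]] [ 0.2 -0.  -0.3]
```

In the tool's units: 0.125 m is 125, 0.09 m is 90, -1.16 rad is -11.6.

```bash
python3 jog.py '{"deltas":[[0.33,0.09,-1.74,30,5,0,0.5],[0.66,0.18,-3.48,60,10,0,0.5],[1,0.27,-5.22,90,15,0,0.5],[1.31,0.37,-6.96,125,20,10,0.5],[1.64,0.46,-8.7,125,24,16,0.5],[2,0.55,-10.44,125,24,16,0.5],[2.19,0.61,-11.6,125,24,16,0.5],[2.19,0.61,-11.6,125,24,16,0.5]]}' >/dev/null; python3 j.py; python3 - <<'E'
from h import *
C=cam('wrist');im=manip.camera('wrist');cv2.imwrite('pics/w7.png',im)
print(proj('wrist',[[.669,.1696,.0235]],C).round())
E
```

```text
42.95 [ 0.41  0.87 -1.12  1.22  0.54  1.49  0.07] [0.6696 0.1638 0.1486] [[-0.594, 0.773, 0.223], [-0.136, 0.177, -0.975]] [ 0.6 -0.1 -0.7]
[[284. 232.]]
```

View pics/w7.png

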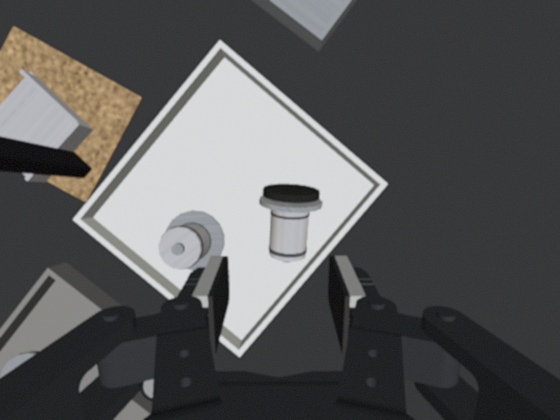

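B's barrel is at (289,232), aligned, and the wall is about 30 mm to its right. The pads reach to the fingertips, so I'll grip with the tips only 8 mm past the axis and shifted slightly left.

```bash
python3 - <<'E'
from h import *
C=cam('wrist');g=np.r_[ray('wrist',(289,232),.0235,C)[0],.0235]
o=manip.get_obs();M=R.from_quat(o['ee_rot']).as_matrix();print(g.round(4),tool(g+.008*M[:,2]-.002*M[:,1]).round(4))
E
```

```text
[0.6721 0.1723 0.0235] [-0.0231  0.0051  0.1316]
```

```bash
python3 jog.py '{"deltas":[[0,0,0,-23,5,40,0.48],[0,0,0,-23,5,90,0.48],[0,0,0,-23,5,115,0.48],[0,0,0,-23,5,124,0.48],[0,0,0,-23,5,131.6,0.48],[0,0,0,-23,5,131.6,0.48],[0,0,0,-23,5,131.6,0.48]]}' 40; python3 f.py; python3 jog.py '{"deltas":[[0,0,0,0,0,0,0],[0,0,0,0,0,0,0],[0,0,0,0,0,0,0],[0,0,0,0,0,0,0],[0,0,0,0,0,0,0]]}' 60; 
```

```text
clock: 43.88
position: [0.6702, 0.1735, 0.0181]
ee_rot: [0.439, 0.892, 0.049, -0.099]
ft_force: [-0.4, -0.6, 0.1]
grip_width: 0.483
grasp_force: 0.0
[0.6699 0.1736 0.0177] [ 0.1   0.06 -0.16] [-0.6  0.4 -0.2]
clock: 44.65
position: [0.6699, 0.1737, 0.0175]
ee_rot: [0.439, 0.892, 0.049, -0.099]
ft_force: [1.4, -0.1, 5.7]
grip_width: 0.321
grasp_force: 59.0
```

B is gripped. To stand it up I need the opposite wrist roll, so I'll lay it on the open bench right of the case and regrasp it reversed.

In the tool's units: -0.12 m is -120, -0.1 m is -100.

```bash
python3 jog.py '{"deltas":[[0,0,0,10,0,-50,0],[0,0,0,20,0,-100,0],[0,0,0,25,0,-120,0],[0,0,0,25,0,-120,0]]}'; python3 up.py 128 12.7 .60 -.21 .14 0 0
```

```text
clock: 45.15
position: [0.6711, 0.1722, 0.1401]
ee_rot: [0.438, 0.892, 0.049, -0.099]
ft_force: [-0.2, -0.3, -1.2]
grip_width: 0.32
grasp_force: 59.2
x [-0.601  0.769  0.22 ] z [-0.135  0.173 -0.976] tcp [ 0.6  -0.21  0.14]
rotvec [ 0.002  0.001 -0.006] shift [-0.253  -0.2897 -0.0566] world up in tool [ 0.0022  0.     -0.0098]
```

```bash
python3 j.py; python3 up.py 210 12.7 .60 -.21 .14 0 0
```

```text
45.15 [ 0.4   0.88 -1.11  1.23  0.55  1.48  0.06] [0.6711 0.1722 0.1401] [[-0.596, 0.773, 0.219], [-0.133, 0.173, -0.976]] [-0.2 -0.3 -1.2]
x [-0.845 -0.488  0.22 ] z [-0.19  -0.11  -0.976] tcp [ 0.6  -0.21  0.14]
rotvec [ 3.150e-01  1.000e-03 -1.402e+00] shift [-0.253  -0.2897 -0.0566] world up in tool [ 0.0022  0.     -0.0098]
```

In the tool's units: -0.29 m is -290, -0.253 m is -253, -1.402 rad is -14.02.

```bash
python3 jog.py '{"deltas":[[0.4,0,-1.75,-31,-36,-7,0],[0.79,0,-3.5,-63,-72,-14,0],[1.18,0,-5.25,-95,-108,-21,0],[1.57,0,-7,-126,-144,-28,0],[1.97,0,-8.76,-158,-180,-35,0],[2.36,0,-10.5,-190,-217,-42,0],[2.75,0,-12.26,-221,-253,-50,0],[3.15,0.01,-14.02,-253,-290,-56.6,0],[3.15,0.01,-14.02,-253,-290,-56.6,0],[3.15,0.01,-14.02,-253,-290,-56.6,0]]}' >/dev/null; python3 j.py; python3 up.py 210 12.7 .60 -.21 .017 0 0
```

```text
46.4 [ 0.93  0.91 -1.28  1.35  0.91  1.7   1.81] [ 0.5989 -0.2098  0.1377] [[-0.845, -0.487, 0.222], [-0.194, -0.108, -0.975]] [-1.   1.2  0. ]
x [-0.845 -0.488  0.22 ] z [-0.19  -0.11  -0.976] tcp [ 0.6   -0.21   0.017]
rotvec [ 0.003 -0.002 -0.001] shift [-0.0277 -0.001   0.1175] world up in tool [ 0.0022  0.     -0.0098]
```

```bash
python3 jog.py '{"deltas":[[0,0,0,-10,0,50,0],[0,0,0,-22,0,100,0],[0,0,0,-27.5,0,117,0],[0,0,0,-28.2,0,120,0],[0,0,0,-28.2,0,120,0]]}' >/dev/null; python3 f.py; python3 jog.py '{"deltas":[[0,0,0,0,0,1,0.4],[0,0,0,0,0,1,0.5],[0,0,0,0,0,1,0.5],[0,0,0,0,0,-20,0.55],[0,0,0,0,0,-70,0.6],[0,0,0,0,0,-120,0.6],[0,0,0,0,0,-140,0.6],[0,0,0,0,0,-140,0.6]]}' >/dev/null; python3 j.py; python3 up.py 30 -12.7 .60 -.21 .14 0 0; python3 - <<'E'
from h import *
C=cam('wrist');im=manip.camera('wrist');cv2.imwrite('pics/w8.png',im);np.save('C8.npy',C[1])
g=im.min(2);m=(g>120).astype(np.uint8)*255
rects(im,m,'wrist',.0195,300,C)
E
```

```text
[ 0.6011 -0.2098  0.0178] [-0.28 -0.15 -0.89] [-1.5 -0.5 -0.6]
48.17 [ 0.85  0.92 -1.26  1.26  0.91  1.74  1.81] [ 0.628  -0.1937  0.1547] [[-0.845, -0.488, 0.219], [-0.189, -0.11, -0.976]] [-0.3 -0.4 -0.1]
x [ 0.845  0.488 -0.22 ] z [-0.19  -0.11  -0.976] tcp [ 0.6  -0.21  0.14]
rotvec [2.000e-03 1.000e-03 3.142e+00] shift [ 0.0284 -0.0001  0.0214] world up in tool [ 0.0022 -0.     -0.0098]
[438. 413.] c [685.   -6.4] s [18.  27.6] ang 30.1
[137. 391.] c [ 798.8 -232.9] s [20.6 16.7] ang 29.0
[212. 338.] c [ 727.9 -199.2] s [43.2  8.9] ang 11.4
[545. 329.] c [583.4  34.8] s [ 5.9 46.7] ang 88.9
[331. 314.] c [ 660.7 -125. ] s [20.9 19.8] ang 30.4
[194. 283.] c [ 694.4 -236.4] s [47.3 16. ] ang 12.0
[407. 277.] c [621.2 -64. ] s [166.9 174.3] ang 88.9
[278. 193.] c [ 601.  -209.5] s [51.9 49.4] ang 27.9
[504. 135.] c [465.3 -76.5] s [88.5 88.4] ang 76.6
```

View pics/w8.png

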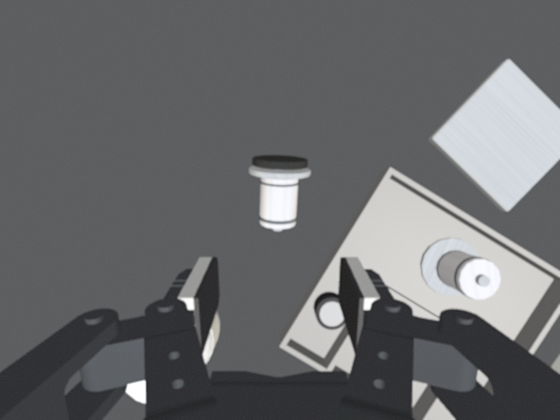

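B lies on the bench with its barrel at (279,202) and its top at 30° yaw. Flipping the wrist and regrasping.

```bash
python3 - <<'E'
from h import *
print(ray('wrist',[(279,202)],.0195,cam('wrist')).round(4))
E
python3 jog.py '{"deltas":[[0,0,1.8,0,0,0,0.6],[0,0,3.6,0,0,0,0.6],[0,0,5.4,0,0,0,0.6],[0,0,7.2,0,0,0,0.6],[0,0,9,0,0,0,0.6],[0,0,10.8,0,0,0,0.6],[0,0,12.6,0,0,0,0.6],[0,0,14.4,0,0,0,0.6],[0,0,16.2,0,0,0,0.6],[0,0,18,0,0,0,0.6],[0,0,19.8,0,0,0,0.6],[0,0,21.6,0,0,0,0.6],[0,0,23.4,0,0,0,0.6],[0,0,25.2,0,0,0,0.6],[0,0,27,0,0,0,0.6],[0,0,28.8,0,0,0,0.6],[0,0,30.2,0,0,0,0.6],[0,0,31.42,0,0,0,0.6],[0,0,31.42,0,0,0,0.6]]}' >/dev/null; python3 j.py; python3 - <<'E'
from h import *
C=cam('wrist');im=manip.camera('wrist');cv2.imwrite('pics/w9.png',im)
m=(im.min(2)>120).astype(np.uint8)*255;rects(im,m,'wrist',.0195,300,C)
o=manip.get_obs();M=R.from_quat(o['ee_rot']).as_matrix()
g=np.r_[ray('wrist',[(279,202)],.0195,(C[0],np.load('C8.npy')))[0],.0195]+.006*M[:,0]
print(g.round(4),proj('wrist',[g],C).round(),tool(g+.010*M[:,2]).round(4))
E
```

```text
[[ 0.6016 -0.2085]]
50.6 [ 0.64  0.7  -0.77  1.28  0.56  1.56 -1.17] [ 0.6262 -0.1949  0.1513] [[0.844, 0.487, -0.223], [-0.194, -0.109, -0.975]] [ 0.4 -0.1  0.2]
[279. 204.] c [ 595.4 -212.8] s [40.5 29.9] ang 28.3
[ 64. 241.] c [470.2 -74.2] s [86.5 88.2] ang 76.7
[280. 174.] c [ 619.4 -199.8] s [13.2 28.6] ang 30.1
[425.  49.] c [ 737.1 -240.2] s [66.1 91.7] ang 30.0
[123.  80.] c [619.3 -70.2] s [155.2 173.4] ang 88.9
[ 0.6078 -0.205   0.0182] [[278. 187.]] [ 0.009  -0.0002  0.1447]
```

In the tool's units: 0.006 m is 6, 0.143 m is 143.

```bash
python3 jog.py '{"deltas":[[0,0,0,6,0,50,0.6],[0,0,0,6,0,110,0.6],[0,0,0,6,0,135,0.6],[0,0,0,6,0,143,0.6],[0,0,0,6,0,143,0],[0,0,0,6,0,143,0],[0,0,0,6,0,143,0],[0,0,0,6,0,143,0],[0,0,0,6,0,143,0],[0,0,0,6,0,143,0]]}' 60; python3 jog.py '{"deltas":[[0,0,0,0,0,-50,0],[0,0,0,0,0,-100,0],[0,0,0,0,0,-120,0],[0,0,0,0,0,-120,0]]}' >/dev/null; python3 j.py; python3 up.py 30 66 .60 -.21 .06 .04 .010
```

```text
clock: 51.9
position: [0.6056, -0.207, 0.0127]
ee_rot: [0.96, 0.257, -0.107, 0.029]
ft_force: [1.6, 0.8, 5.4]
grip_width: 0.323
grasp_force: 60.2
52.4 [ 0.64  0.71 -0.77  1.3   0.57  1.52 -1.18] [ 0.6282 -0.1939  0.1295] [[0.845, 0.487, -0.22], [-0.19, -0.11, -0.976]] [-0.1 -0.5 -1.2]
x [0.352 0.203 0.914] z [ 0.791  0.457 -0.407] tcp [ 0.622  -0.1973  0.0925]
rotvec [ 0.000e+00  1.374e+00 -1.000e-03] shift [ 0.0012 -0.0001  0.0376] world up in tool [-0.0022  0.     -0.0098]
```

The manual's scale: shifts go in mm and turns go in units of 0.1 rad. Converting my numbers, 0.037 m is 37, 0.02 m is 20, 1.374 rad is 13.74.

```bash
python3 jog.py '{"deltas":[[0,1.7,0,0,0,0,0],[0,3.4,0,0,0,0,0],[0,5.1,0,0,0,0,0],[0,6.8,0,0,0,0,0],[0,8.5,0,0,0,0,0],[0,10.2,0,0,0,0,0],[0,11.9,0,0,0,0,0],[0,13.74,0,0,0,0,0],[0,13.74,0,0,0,20,0],[0,13.74,0,0,0,37,0],[0,13.74,0,0,0,37,0]]}' ; python3 j.py; python3 up.py 30 66 .60 -.21 .015 .04 .010
```

```text
clock: 53.78
position: [0.6201, -0.1974, 0.0914]
ee_rot: [0.811, 0.216, 0.525, -0.142]
ft_force: [0.1, 0.4, -1.2]
grip_width: 0.321
grasp_force: 59.8
53.77 [ 1.77  1.22 -1.35  1.98  0.07  0.37 -0.18] [ 0.6201 -0.1974  0.0914] [[0.355, 0.201, 0.913], [0.79, 0.457, -0.408]] [ 0.1  0.4 -1.2]
x [0.352 0.203 0.914] z [ 0.791  0.457 -0.407] tcp [ 0.622  -0.1973  0.0475]
rotvec [-0.001  0.002 -0.003] shift [-0.0394  0.001   0.0195] world up in tool [ 0.0091 -0.     -0.0041]
```

In the tool's units: -0.0385 m is -38.5, -0.035 m is -35.

```bash
python3 jog.py '{"deltas":[[0,0,0,-20,0,9,0],[0,0,0,-35,0,15.7,0],[0,0,0,-38.5,0,17.2,0],[0,0,0,-38.5,0,17.2,0]]}' >/dev/null; python3 f.py; for k in 1 2 3 ; do python3 jog.py '{"deltas":[[0,0,0,-1,0,0.5,0],[0,0,0,-1.8,0,0.8,0],[0,0,0,-1.8,0,0.8,0]]}' >/dev/null; python3 f.py; done
```

```text
[ 0.6209 -0.1981  0.0514] [ 0.07  0.36 -0.72] [-0.9 -0.6 -0.7]
[ 0.6208 -0.198   0.0488] [ 0.02 -0.05 -0.61] [-0.6 -1.  -0.3]
[ 0.6207 -0.198   0.0468] [-0.71 -0.27 -1.01] [-0.8 -0.9 -1.4]
[ 0.6207 -0.198   0.0449] [-0.24  0.41 -0.44] [-0.3 -0.4 -0.6]
```

```bash
for k in 1 2 3 4; do python3 jog.py '{"deltas":[[0,0,0,-1,0,0.5,0],[0,0,0,-1.8,0,0.8,0],[0,0,0,-1.8,0,0.8,0]]}' >/dev/null; python3 f.py; done
```

```text
[ 0.6207 -0.198   0.0429] [ 0.01  0.79 -0.71] [-0.1 -0.9 -1.1]
[ 0.6208 -0.198   0.0411] [-1.46 -0.5   1.85] [1.6 1.8 2.2]
[ 0.6208 -0.1981  0.039 ] [-1.28 -0.37  2.4 ] [2.8 2.1 2.4]
[ 0.6208 -0.198   0.037 ] [-1.84 -0.87  3.3 ] [3.7 2.9 3.3]
```

In the tool's units: -0.12 m is -120, -0.1 m is -100.

```bash
python3 jog.py '{"deltas":[[0,0,0,3.3,0,-1.5,0],[0,0,0,3.3,0,-1.5,0],[0,0,0,3.3,0,-1.5,0.5],[0,0,0,3.3,0,-1.5,0.6],[0,0,0,3.3,0,-1.5,0.6],[0,0,0,3.3,0,-1.5,0.6],[0,0,0,3.3,0,-1.5,0.6],[0,0,0,3.3,0,-30,0.6],[0,0,0,3.3,0,-70,0.6],[0,0,0,30,0,-100,0.6],[0,0,0,80,0,-120,0.6],[0,0,0,80,0,-120,0.8]]}'>/dev/null;python3 j.py
python3 jog.py '{"deltas":[[0,-1.8,0,0,0,0,1],[0,-3.6,0,0,0,0,1],[0,-5.4,0,0,0,0,1],[0,-7.2,0,0,0,0,1],[0,-9,0,0,0,0,1],[0,-10.8,0,0,0,0,1],[0,-11.52,0,0,0,0,1],[0,-11.52,0,0,0,0,1]]}' >/dev/null; python3 j.py; python3 look.py .60 -.21; python3 - <<'E'
from h import *
cv2.imwrite('pics/w10.png',manip.camera('wrist'))
E
```

```text
59.6 [ 1.99  1.12 -1.47  2.01 -0.01  0.56 -0.17] [ 0.5536 -0.2384  0.159 ] [[0.355, 0.204, 0.912], [0.792, 0.453, -0.41]] [-0.6 -0.2 -0.9]
60.6 [ 1.05  0.51 -0.96  1.58  0.43  1.28 -1.02] [ 0.5553 -0.2336  0.1582] [[0.864, 0.504, 0.0], [-0.001, 0.002, -1.0]] [-0.3 -0.4 -0.8]
[280. 134.] 21.1 [[ 0.6009 -0.2085]]
[54. 42.] 25.6 [[ 0.578  -0.0567]]
pred [282. 137.] rad/px [0.0519 0.0015 0.13  ]
```

View pics/w10.png

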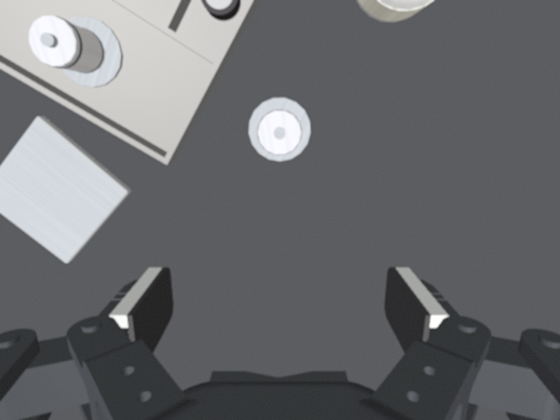

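B stands again at (280,134), i.e. (0.601,-0.2085). Normal vertical grasp, then carry it high to the returns tray.

```bash
python3 jog.py '{"deltas":[[0,0,0,30,0,30,1],[0,0,0,53.5,0.7,80,1],[0,0,0,53.5,0.7,120,1],[0,0,0,53.5,0.7,130,0.6],[0,0,0,53.5,0.7,130,0],[0,0,0,53.5,0.7,130,0],[0,0,0,53.5,0.7,130,0],[0,0,0,53.5,0.7,130,0],[0,0,0,53.5,0.7,130,0]]}' 60; python3 jog.py '{"deltas":[[0,0,0,0,0,-50,0],[0,0,0,0,0,-100,0],[0,0,0,0,0,-130,0],[0,0,0,0,0,-130,0]]}' >/dev/null; python3 j.py; python3 up.py 30 0 .65 .195 .155 0 0
```

```text
clock: 61.82
position: [0.601, -0.2106, 0.0294]
ee_rot: [0.966, 0.258, 0.0, 0.0]
ft_force: [0.8, -1.2, 1.0]
grip_width: 0.328
grasp_force: 59.0
62.33 [ 0.93  0.58 -0.94  1.48  0.47  1.32 -1.09] [ 0.6018 -0.2102  0.1612] [[0.866, 0.499, 0.002], [0.003, -0.001, -1.0]] [ 0.2  0.5 -2. ]
x [0.866 0.5   0.   ] z [ 0. -0. -1.] tcp [0.65  0.195 0.155]
rotvec [ 0.002 -0.002 -0.001] shift [ 0.2441 -0.3271  0.0061] world up in tool [ 0.    0.   -0.01]
```

In the tool's units: -0.327 m is -327, -0.286 m is -286.

```bash
python3 jog.py '{"deltas":[[0,0,0,30,-40,0,0],[0,0,0,60,-81,0,0],[0,0,0,90,-122,0,0],[0,0,0,122,-163,0,0],[0,0,0,153,-204,0,0],[0,0,0,183,-245,0,0],[0,0,0,213,-286,0,0],[0,0,0,244,-327,0,0],[0,0,0,244,-327,0,0],[0,0,0,244,-327,0,0]]}' >/dev/null; python3 j.py; python3 - <<'E'
from h import *
C=cam('wrist');im=manip.camera('wrist');cv2.imwrite('pics/w11.png',im)
print(proj('wrist',[[.61,.12,.06],[.61,.12,.01]],C).round())
hs=cv2.cvtColor(im,cv2.COLOR_BGR2HSV)
g=im.min(2);e=cv2.HoughCircles(cv2.GaussianBlur(g,(5,5),0),cv2.HOUGH_GRADIENT,1,25,param1=100,param2=18,minRadius=15,maxRadius=36)
for c in (e[0] if e is not None else [])[:8]: print(c.round(1),ray('wrist',c[:2],.058,C).round(3),ray('wrist',c[:2],.01,C).round(3))
E
```

```text
63.58 [ 0.26  0.68 -0.95  1.36  0.54  1.38 -1.73] [0.6484 0.1944 0.1575] [[0.866, 0.5, -0.003], [-0.003, -0.0, -1.0]] [ 0.3 -1.3 -0.2]
[[339. 301.]
 [329. 272.]]
[278.5 259.5  34.3] [[0.616 0.175]] [[0.598 0.165]]
[274.5 290.5  35.4] [[0.593 0.165]] [[0.57  0.153]]
[334.5 275.5  19.4] [[0.626 0.133]] [[0.61  0.114]]
[473.5 285.5  17.2] [[0.671 0.039]] [[0.664 0.001]]
```

In the tool's units: 0.119 m is 119, 0.116 m is 116.

```bash
python3 jog.py '{"deltas":[[0,0,0,0,0,50,0],[0,0,0,0,0,100,0],[0,0,0,0,0,116,0],[0,0,0,0,0,119,0],[0,0,0,0,0,119,0]]}' >/dev/null; python3 f.py; for k in 1 2 3; do python3 jog.py '{"deltas":[[0,0,0,0,0,0.6,0],[0,0,0,0,0,1.2,0],[0,0,0,0,0,1.2,0]]}' >/dev/null; python3 f.py; done
```

```text
[0.6497 0.1951 0.0418] [ 0.08  0.3  -0.69] [-0.5 -1.  -0.5]
[0.6488 0.1947 0.0388] [ 0.22 -0.1  -0.42] [ 0.2 -0.8 -0.7]
[0.6488 0.1947 0.0376] [-0.03  0.24 -0.5 ] [-1.2  0.3 -0.6]
[0.6489 0.1948 0.0365] [ 0.36  0.05 -0.72] [-0.3 -1.1 -0.8]
```

```bash
for k in 1 2 3; do python3 jog.py '{"deltas":[[0,0,0,0,0,0.6,0],[0,0,0,0,0,1,0],[0,0,0,0,0,1,0]]}' >/dev/null; python3 f.py; done
```

```text
[0.6488 0.1948 0.0355] [ 0.17  0.38 -1.1 ] [-0.9 -1.2 -1.2]
[0.6489 0.1948 0.0345] [-0.29  0.13  1.19] [1.5 0.5 1.5]
[0.6489 0.1948 0.0335] [-1.05 -0.37  1.02] [1.3 1.4 0.3]
```

```bash
python3 jog.py '{"deltas":[[0,0,0,0,0,-1,0],[0,0,0,0,0,-1,0.5],[0,0,0,0,0,-1,0.6],[0,0,0,0,0,-1,0.6],[0,0,0,0,0,-1,0.6],[0,0,0,0,0,-30,0.6],[0,0,0,0,0,-80,0.8],[0,0,0,0,0,-130,1],[0,0,1.8,-40,0,-160,1],[0,0,3.6,-90,0,-160,1],[0,0,5.4,-140,0,-160,1],[0,0,6.2,-190,0,-160,1],[0,0,6.2,-190,0,-160,1]]}' >/dev/null; python3 j.py;python3 - <<'E'
from h import *
C=cam('wrist');im=manip.camera('wrist');cv2.imwrite('pics/w12.png',im)
hs=cv2.cvtColor(im,cv2.COLOR_BGR2HSV)
ck=((hs[...,1]>80)&(hs[...,2]>90)).astype(np.uint8)*255
print('cork');rects(im,ck,'wrist',.003,400,C)
x,y,w,h=cv2.boundingRect(ck);print(x,y,w,h)
sub=np.zeros_like(ck);sub[max(y-60,0):y+h+60,max(0,x-40):x+w+40]=255
d=((im.max(2)<45)).astype(np.uint8)*255&sub
print('dark');rects(im,d,'wrist',.105,150,C)
l=((im.min(2)>140)&(hs[...,1]<50)).astype(np.uint8)*255&sub
print('light');rects(im,l,'wrist',.010,300,C)
print(proj('wrist',[[.50,.108,.105],[.50,.108,0.003],[.456,.1155,.01],[.61,.115,.059],[.649,.195,.059]],C).round())
E
```

```text
69.17 [ 0.65  0.18 -1.02  1.81  0.16  1.24 -2.09] [0.4823 0.0973 0.1935] [[0.995, -0.101, -0.0], [-0.001, -0.004, -1.0]] [1.5 0.1 0.4]
cork
[252. 210.] c [456.7 126.7] s [121.1 100.8] ang 8.7
181 141 132 139
dark
[157. 306.] c [424.1 190. ] s [23.  60.3] ang 78.4
[258. 184.] c [506.6 107. ] s [11.8 31.3] ang 83.8
light
[261. 214.] c [455. 114.] s [63.  64.4] ang 84.2
[215. 108.] c [554.8 143.2] s [137.1  49.8] ang 84.3
[[258. 191.]
 [263. 168.]
 [260. 215.]
 [233.  26.]
 [109. -25.]]
```

The tool yaw already matches the scoop (about -5.8°). Gripping the handle at (0.502,0.108).

In the tool's units: 0.0185 m is 18.5, -0.0126 m is -12.6.

```bash
python3 jog.py '{"deltas":[[0,0,0,18.5,-12.6,30,0.6],[0,0,0,18.5,-12.6,80,0.6],[0,0,0,18.5,-12.6,125,0.5],[0,0,0,18.5,-12.6,140,0.5],[0,0,0,18.5,-12.6,140,0],[0,0,0,18.5,-12.6,140,0],[0,0,0,18.5,-12.6,140,0],[0,0,0,18.5,-12.6,140,0],[0,0,0,18.5,-12.6,140,0],[0,0,0,18.5,-12.6,140,0]]}' 100; python3 j.py; python3 jog.py '{"deltas":[[0,0,0,0,0,-30,0],[0,0,0,0,0,-80,0],[0,0,0,0,0,-110,0],[0,0,0,0,0,-110,0],[0,0,0,0,0,-110,0]]}'; python3 - <<'E'
from h import *
c,T=cam('wrist');im=manip.camera('wrist');cv2.imwrite('pics/w13.png',im)
# dish from top image: rim corners at z .022
t=cv2.imread('pics/top0.png');m=(t.max(2)>95).astype(np.uint8)*255;m[:, :140]=0;m[:,185:]=0;m[:170]=0;m[260:]=0
k=max(cv2.findContours(m,0,1)[0],key=cv2.contourArea);print(ray('top',cv2.boxPoints(cv2.minAreaRect(k)),.022).round(4))
w=ray('top',k[:,0],.022);print(cv2.minAreaRect((w*1000).astype(np.float32)))
E
```

```text
clock: 70.47
position: [0.5051, 0.111, 0.0551]
ee_rot: [0.999, -0.049, 0.001, -0.0]
ft_force: [-0.5, 0.2, 6.7]
grip_width: 0.128
grasp_force: 97.7
70.47 [ 0.49  0.43 -0.92  1.9   0.4   1.01 -2.28] [0.5051 0.111  0.0551] [[0.995, -0.097, 0.002], [0.002, 0.001, -1.0]] [-0.5  0.2  6.7]
clock: 71.1
position: [0.5036, 0.1102, 0.1631]
ee_rot: [0.999, -0.049, -0.001, 0.0]
ft_force: [-0.2, 0.3, -1.0]
grip_width: 0.128
grasp_force: 97.4
[[0.6038 0.383 ]
 [0.6034 0.3023]
 [0.4174 0.3002]
 [0.4178 0.3799]]
((510.6841735839844, 341.6039733886719), (186.6089324951172, 80.71855163574219), 0.6476966738700867)
```

Scoop held. Carry it over the free half of the dish and watch joint 7.

```bash
python3 up.py .65 0 .578 .3425 .16 0 0; python3 jog.py '{"deltas":[[0,0,-0.3,0,-50,0,0],[0,0,-0.6,10,-110,0,0],[0,0,-1,30,-170,0,0],[0,0,-1.08,50,-220,0,0],[0,0,-1.08,51,-238,0,0],[0,0,-1.08,51,-238,0,0],[0,0,-1.08,51,-238,0,0]]}' >/dev/null; python3 j.py; python3 up.py .65 0 .578 .3425 .16 0 0; python3 - <<'E'
from h import *
C=cam('wrist');im=manip.camera('wrist');cv2.imwrite('pics/w14.png',im)
x,y=.5107,.342
print(proj('wrist',[[x+a,y+b,.022] for a in(-.0915,.0915) for b in(-.0385,.0385)],C).round())
E
```

```text
x [1.    0.011 0.   ] z [ 0. -0. -1.] tcp [0.578  0.3425 0.16  ]
rotvec [ 0.     0.002 -0.109] shift [ 0.0516 -0.2384  0.0026] world up in tool [-0.    0.   -0.01]
72.03 [ 0.01  0.65 -0.93  1.37  0.52  1.37 -2.48] [0.5778 0.3413 0.1627] [[1.0, 0.01, -0.002], [-0.002, -0.001, -1.0]] [ 0.1 -0.4 -0.6]
x [1.    0.011 0.   ] z [ 0. -0. -1.] tcp [0.578  0.3425 0.16  ]
rotvec [ 0.001  0.002 -0.001] shift [ 0.0003 -0.0012  0.0027] world up in tool [-0.    0.   -0.01]
[[316. 363.]
 [234. 362.]
 [325. 167.]
 [228. 166.]]
```

```bash
python3 jog.py '{"deltas":[[0,0,0,-30,0,0,0],[0,0,0,-75,0,0,0],[0,0,0,-75,0,0,0],[0,0,0,-75,0,60,0],[0,0,0,-75,0,60,0]]}' >/dev/null; python3 j.py; python3 jog.py '{"deltas":[[0,1.5,0,0,0,0,0],[0,3,0,0,0,0,0],[0,3,0,0,0,0,0]]}' >/dev/null; python3 j.py
```

```text
72.7 [ 0.03  0.57 -0.92  1.62  0.48  1.2  -2.56] [0.5018 0.3383 0.1004] [[1.0, 0.009, -0.006], [-0.006, -0.004, -1.0]] [0.1 1.  0.1]
73.08 [-0.47  0.29 -0.35  1.85  0.4   0.87 -2.6 ] [0.5017 0.342  0.1015] [[0.961, 0.014, 0.275], [0.275, -0.004, -0.962]] [-0.7  0.5 -2.5]
```

```bash
python3 jog.py '{"deltas":[[0,-1.5,0,0,0,0,0],[0,-3,0,0,0,0,0],[0,-3,0,0,0,0,0]]}' >/dev/null; python3 j.py; python3 jog.py '{"deltas":[[0,-1.5,0,0,0,0,0],[0,-3,0,0,0,0,0],[0,-3,0,0,0,0,0]]}' >/dev/null; python3 j.py; python3 jog.py '{"deltas":[[0,1.5,0,0,0,0,0],[0,3,0,0,0,0,0],[0,3,0,0,0,0,0]]}' >/dev/null; python3 j.py;
```

```text
73.45 [-0.37  0.44 -0.38  1.62  0.17  1.14 -2.35] [0.5045 0.341  0.1013] [[1.0, 0.009, -0.023], [-0.023, -0.008, -1.0]] [ 0.1 -0.2 -0.9]
73.83 [-0.32  0.64 -0.38  1.37  0.04  1.43 -2.23] [0.5032 0.3403 0.0987] [[0.948, 0.006, -0.319], [-0.319, -0.013, -0.948]] [-0.1 -0.3 -0.9]
74.2 [-0.38  0.43 -0.38  1.63  0.16  1.13 -2.35] [0.4987 0.3433 0.1018] [[1.0, 0.018, -0.019], [-0.019, -0.008, -1.0]] [-0.1  0.8 -1. ]
```

The elbow has come back to a natural posture with margin on joint 7. Back over the free half and down.

```bash
python3 jog.py '{"deltas":[[0,0,0,30,0,-10,0],[0,0,0,75,0,-10,0],[0,0,0,75,0,-10,0],[0,0,0,75,0,-10,0],[0,0,0,75,0,-10,0]]}' >/dev/null; python3 j.py; python3 up.py .65 0 .578 .3425 .065 0 0
```

```text
74.83 [-0.36  0.56 -0.34  1.43  0.18  1.21 -2.28] [0.5761 0.343  0.1083] [[1.0, 0.014, -0.024], [-0.024, -0.009, -1.0]] [-0.3  0.7 -1.5]
x [1.    0.011 0.   ] z [ 0. -0. -1.] tcp [0.578  0.3425 0.065 ]
rotvec [0.009 0.024 0.002] shift [0.0029 0.0002 0.0433] world up in tool [-0.0002  0.0001 -0.01  ]
```

In the tool's units: 0.043 m is 43, 0.025 m is 25, 0.024 rad is 0.24.

```bash
python3 jog.py '{"deltas":[[0.09,0.24,0.02,3,0,0,0],[0.09,0.24,0.02,3,0,25,0],[0.09,0.24,0.02,3,0,43,0],[0.09,0.24,0.02,3,0,43,0],[0.09,0.24,0.02,3,0,43,0]]}' >/dev/null; python3 j.py; python3 f.py; for k in 1 2 3 4; do python3 jog.py '{"deltas":[[0,0,0,0,0,1,0],[0,0,0,0,0,2,0],[0,0,0,0,0,2,0]]}' >/dev/null; python3 f.py; done
```

```text
75.45 [-0.36  0.59 -0.33  1.48  0.2   1.11 -2.3 ] [0.5792 0.3424 0.0655] [[1.0, 0.011, 0.001], [0.001, 0.0, -1.0]] [ 0.5  0.3 -0.9]
[0.5794 0.3424 0.0657] [ 0.48  0.01 -0.48] [-0.8 -0.4 -0.3]
[0.5789 0.3421 0.0627] [ 0.27  0.04 -0.95] [-0.6 -0.9 -1.4]
[0.5789 0.3421 0.0608] [-0.18  0.13 -0.92] [-0.7 -1.4 -0.6]
[0.5789 0.3421 0.0588] [-0.07 -0.15 -1.11] [-1.9 -0.7 -0.8]
[0.5789 0.3421 0.0568] [ 0.64 -0.07 -0.93] [-1.3 -0.3 -1.2]
```

```bash
for k in 1 2; do python3 jog.py '{"deltas":[[0,0,0,0,0,0.5,0],[0,0,0,0,0,1,0],[0,0,0,0,0,1,0]]}' >/dev/null; python3 f.py; done; for d in 1 2; do python3 jog.py '{"deltas":[[0,0,0,0,1,0,0],[0,0,0,0,2,0,0],[0,0,0,0,2,0,0]]}'>/dev/null; python3 f.py; done
```

```text
[0.5791 0.3421 0.0562] [-0.68 -1.28  5.46] [5.1 5.7 5.7]
[0.5794 0.3424 0.0562] [-2.8  -2.89 11.61] [11.  11.8 12. ]
[0.5795 0.3415 0.0562] [-1.18  1.26  8.76] [9.5 8.1 8.7]
[0.5796 0.3396 0.0562] [0.32 1.88 8.65] [8.8 8.8 8.4]
```

```bash
python3 jog.py '{"deltas":[[0,0,0,0,0,-1,0],[0,0,0,0,0,-1.2,0],[0,0,0,-5,0,-1.2,0],[0,0,0,-10,0,-1.2,0],[0,0,0,-15,0,-1.2,0],[0,0,0,-20,0,-1.2,0],[0,0,0,-25,0,-1.2,0],[0,0,0,-30,0,-1.2,0],[0,0,0,-35,0,-1.2,0],[0,0,0,-40,0,-1.2,0],[0,0,0,-45,0,-1.2,0],[0,0,0,-50,0,-1.2,0],[0,0,0,-50,0,-1.2,0]]}' >/dev/null; python3 j.py; python3 f.py
for k in 1 2 3; do python3 jog.py '{"deltas":[[0,0,0,-3,0,0,0],[0,0,0,-6,0,0,0],[0,0,0,-6,0,0,0]]}' >/dev/null; python3 f.py; done
```

```text
81.42 [-0.37  0.51 -0.35  1.62  0.2   1.04 -2.34] [0.5285 0.3387 0.0562] [[1.0, 0.011, 0.0], [0.0, 0.001, -1.0]] [-1.3  5.7  3.2]
[0.5285 0.3386 0.0562] [-1.13  5.33  3.54] [3.4 3.5 3.8]
[0.523  0.3386 0.0563] [0.56 5.93 2.76] [2.  2.8 3.4]
[0.517  0.3385 0.0563] [-0.24  5.55  2.81] [3.  2.4 3. ]
[0.511  0.3384 0.0562] [0.25 5.43 2.05] [1.4 2.  2.7]
```

```bash
for k in 1 2 3 4; do python3 jog.py '{"deltas":[[0,0,0,-1,-0.4,0,0],[0,0,0,-2,-0.4,0,0],[0,0,0,-2,-0.4,0,0]]}' >/dev/null; python3 f.py; done; python3 - <<'E'
from h import *
c=cam('top');im=manip.camera('top');cv2.imwrite('pics/top9.png',im)
C=cam('wrist');w=manip.camera('wrist');cv2.imwrite('pics/w15.png',w)
print(proj('wrist',[[.44,.34,.004],[.48,.34,.004]],C).round())
E
```

```text
[0.5093 0.3384 0.0562] [1.55 4.85 2.27] [3.3 1.5 2. ]
[0.5071 0.3385 0.0562] [1.03 5.01 4.03] [4.6 3.9 3.6]
[0.5058 0.3385 0.0563] [4.44 4.12 3.01] [2.9 3.6 2.5]
[0.5053 0.3385 0.0568] [8.56 3.51 3.01] [2.8 2.7 3.6]
[[274. 331.]
 [274. 273.]]
```

The lip is against the end wall (Fx rises at x≈0.5055). Tilt the lip up about itself, then lift and check the tablets.

In the tool's units: 0.011 m is 11, -0.004 m is -4, -0.3 rad is -3.

```bash
python3 jog.py '{"deltas":[[0,0,0,2,-1,-1.5,0],[0,-0.5,0,4.5,-1,-2,0],[0,-1,0,7,-1,-2.5,0],[0,-1.5,0,9,-1,-3,0],[0,-2,0,11,-1,-3.5,0],[0,-2.5,0,13,-1,-4,0],[0,-3,0,15,-1,-4.5,0],[0,-3.5,0,17,-1,-4.5,0],[0,-3.5,0,17,-1,-10,0],[0,-3.5,0,17,-1,-30,0],[0,-3.5,0,17,-1,-60,0],[0,-3.5,0,17,-1,-90,0],[0,-3.5,0,17,-1,-90,0],[0,-3.5,0,17,-1,-90,0]]}' >/dev/null; python3 j.py; python3 f.py; python3 - <<'E'
from h import *
s=manip.camera('scene');t=manip.camera('top');w=manip.camera('wrist')
cv2.imwrite('pics/s15.png',s);cv2.imwrite('pics/t15.png',t);cv2.imwrite('pics/w15.png',w)
def tabs(im,n,z0):
    print(n,proj(n,[[.44,.327,.015],[.48,.328,.015]]).round().tolist())
tabs(s,'scene',0);tabs(t,'top',0)
a=cv2.imread('pics/scene0.png')
x,y=proj('scene',[[.45,.335,.01]])[0].astype(int);print(x,y)
for im,n in((a,'before'),(s,'now')):
    c=im[y-25:y+25,x-25:x+25];print(n,[int((c.min(2)>v).sum()) for v in(200,220,240)])
cv2.imwrite('pics/comp.png',np.hstack([cv2.resize(s[y-45:y+45,x-50:x+40],(400,400),interpolation=cv2.INTER_CUBIC),cv2.resize(t[185:265,130:210],(400,400),interpolation=cv2.INTER_CUBIC)]))
E
```

```text
87.1 [-0.31  0.64 -0.38  1.27  0.02  1.55 -2.22] [0.5196 0.3397 0.1461] [[0.939, 0.01, -0.342], [-0.342, -0.005, -0.94]] [ 0.8 -0.7 -1.3]
[0.5194 0.3397 0.1451] [ 0.29  0.25 -1.34] [-1.2 -1.6 -1.2]
scene [[372.0, 223.0], [367.0, 234.0]]
top [[166.0, 245.0], [166.0, 229.0]]
373 227
before [58, 21, 0]
now [14, 0, 0]
```

View pics/comp.png

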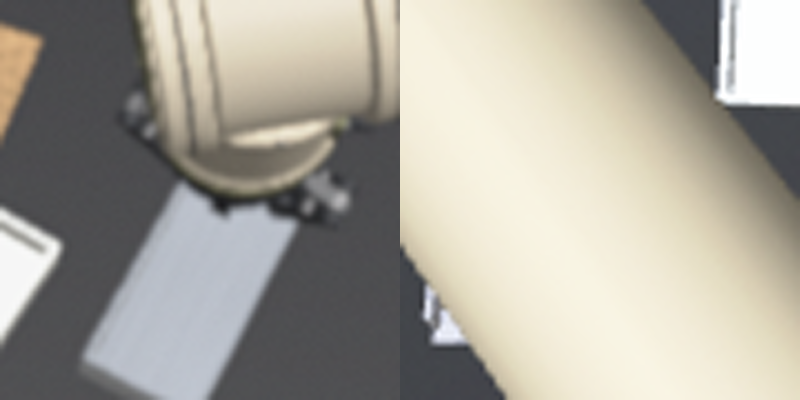

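The picture shows the visible part of the dish clear of tablets. Carry level and slowly (lip up) to the square well.

```bash
python3 up.py -1 -20 .689 -.0565 .168 0 0
```

```text
x [ 0.94  -0.016 -0.342] z [-0.342  0.006 -0.94 ] tcp [ 0.689  -0.0565  0.168 ]
rotvec [0.011 0.002 0.026] shift [ 0.1474  0.3982 -0.0776] world up in tool [-0.0034  0.     -0.0094]
```

```bash
python3 jog.py '{"deltas":[[0,0,0,0,5,-20,0],[0,0,0,8,25,-30,0],[0,0,0.05,20,50,-33,0],[0,0,0.1,32,85,-37,0],[0,0,0.15,45,120,-41,0],[0,0,0.2,58,155,-45,0],[0,0,0.26,71,190,-49,0],[0,0,0.26,84,225,-53,0],[0,0,0.26,97,260,-58,0],[0,0,0.26,110,295,-63,0],[0,0,0.26,122,330,-68,0],[0,0,0.26,134,362,-72,0],[0,0,0.26,143,385,-76,0],[0.11,0.02,0.26,147.4,396,-77.6,0],[0.11,0.02,0.26,147.4,398,-77.6,0],[0.11,0.02,0.26,147.4,398,-77.6,0]]}' >/dev/null; python3 j.py; python3 up.py -1 50 .689 -.0565 .13 0 0;  python3 - <<'E'
from h import *
t=manip.camera('top');cv2.imwrite('pics/t16.png',t)
q=np.zeros(t.shape[:2],np.uint8);q[185:252,147:174]=(t.min(2)>238)[185:252,147:174]*255
print('dish tabs');rects(t,q,'top',.018,3)
C=cam('scene');im=manip.camera('scene');cv2.imwrite('pics/s16.png',im)
# pan centre in scene; whitish pixels
print(proj('scene',[[.64,-.0565,.135]],C))
E
```

```text
89.4 [ 0.12  0.81 -0.22  0.92  0.13  1.77 -1.64] [ 0.6889 -0.0555  0.1684] [[0.94, -0.015, -0.341], [-0.341, 0.007, -0.94]] [ 0.4 -0.3 -1.1]
x [ 0.643 -0.011  0.766] z [ 0.766 -0.013 -0.643] tcp [ 0.689  -0.0565  0.13  ]
rotvec [-0.002  1.221  0.   ] shift [0.0132 0.0011 0.0361] world up in tool [-0.0034 -0.     -0.0094]
dish tabs
[[221.27292672 192.70057671]]
```

The dish is empty, so both tablets are in the pan. Level out while moving farther over the well, then pour.

```bash
python3 jog.py '{"deltas":[[0,0,0,15,0,0,0],[0,0.6,0,30,0,0,0],[0,1.3,0,45,0,0,0],[0,2,0,59.5,0,0,0],[0,2.7,0,59.5,1,0,0],[0,3.3,0,59.5,1,0,0],[0,3.49,0,59.5,1,0,0],[0,3.49,0,59.5,1,0,0]]}' >/dev/null; python3 j.py
```

```text
90.5 [ 0.16  0.66 -0.25  1.16  0.15  1.33 -1.66] [ 0.7449 -0.0576  0.1486] [[1.0, -0.017, 0.001], [0.001, 0.001, -1.0]] [ 0.1  0.  -0.9]
```

```bash
python3 jog.py '{"deltas":[[0,0,0,0,0,20,0],[0,1,0,0,0,30,0],[0,1.7,0,0,0,34,0],[0,2.6,0,-6,0,36,0],[0,3.5,0,-13,0,38,0],[0,4.4,0,-20,0,36,0],[0,5.2,0,-27,0,33.6,0],[0,6.1,0,-35,0,30,0],[0,7,0,-42,0,26.6,0],[0,7.9,0,-50,0,24,0],[0,8.7,0,-58,0,21.6,0],[0,9.6,0,-66,0,21.6,0],[0,10.5,0,-75,0,21.6,0],[0,10.5,0,-75,0,21.6,0],[0,10.5,0,-75,0,21.6,0],[0,10.5,0,-75,0,21.6,0]]}' >/dev/null; python3 j.py; python3 f.py
```

```text
92.5 [ 0.54  0.15 -0.52  2.14  1.08  0.07 -2.52] [ 0.6763 -0.0743  0.1573] [[0.67, 0.053, 0.74], [0.742, -0.034, -0.669]] [-0.8  2.9 -1.6]
[ 0.6755 -0.0783  0.1579] [-0.85  0.45 -1.15] [-1.2 -1.2 -1. ]
```

Joint 6 hit its limit at about 48°, enough for the tablets to slide. Back to level, then check the well by masks.

```bash
python3 up.py -1 0 .66 .10 .19 0 0; python3 jog.py '{"deltas":[[0,-1.5,0,0,0,0,0],[0,-3,0,0,0,0,0],[0,-4.5,0,0,0,0,0],[0,-6,0,0,0,0,0],[0,-7.5,0,0,0,0,0],[0,-9,0,0,0,0,0],[0,-10.5,0,0,0,0,0],[0,-10.5,0,0,0,0,0]]}' >/dev/null; python3 j.py; python3 up.py -1 0 .60 .12 .19 0 0
```

```text
x [ 1.    -0.017 -0.   ] z [-0. -0. -1.] tcp [0.66 0.1  0.19]
rotvec [ 0.047 -0.837  0.044] shift [ 0.0216 -0.1761 -0.0397] world up in tool [ 0.0074  0.0006 -0.0067]
93.65 [ 0.42  0.77 -0.72  1.13  0.49  1.63 -1.8 ] [ 0.6764 -0.0783  0.1553] [[0.977, -0.01, -0.215], [-0.215, -0.056, -0.975]] [-0.2  0.1 -1.8]
x [ 1.    -0.017 -0.   ] z [-0. -0. -1.] tcp [0.6  0.12 0.19]
rotvec [0.059 0.216 0.013] shift [-0.0841 -0.1962 -0.0286] world up in tool [-0.0021  0.0006 -0.0097]
```

```bash
python3 jog.py '{"deltas":[[0.2,0.7,0,-10,-30,-20,0],[0.4,1.4,0.05,-30,-80,-28,0],[0.59,2.16,0.13,-50,-130,-28.6,0],[0.59,2.16,0.13,-70,-180,-28.6,0],[0.59,2.16,0.13,-84.1,-196.2,-28.6,0],[0.59,2.16,0.13,-84.1,-196.2,-28.6,0],[0.59,2.16,0.13,-84.1,-196.2,-28.6,0]]}' >/dev/null; python3 j.py; python3 f.py; python3 - <<'E'
from h import *
for n in('scene','top'):
    im=manip.camera(n);a=cv2.imread(f'pics/{n}0.png');cv2.imwrite(f'pics/{n}17.png',im);C=cam(n)
    x,y=.6225,-.0565
    poly=proj(n,[[x+.09,y-.1,.02],[x+.09,y+.1,.02],[x-.09,y+.1,.02],[x-.09,y-.1,.02]],C).astype(np.int32)
    m=np.zeros(im.shape[:2],np.uint8);cv2.fillConvexPoly(m,poly,255)
    d=((im.min(2)>205)&(a.min(2)<190)).astype(np.uint8)*255&m
    print(n);rects(im,d,n,.018,6,C)
    print('corners well',proj(n,[[.6245,-.0995,.02],[.7035,-.0135,.02]],C).round().tolist())
E
```

```text
94.53 [ 0.39  0.46 -0.88  1.52  0.36  1.33 -2.11] [0.5999 0.1176 0.1928] [[1.0, -0.019, 0.006], [0.006, -0.004, -1.0]] [ 0.4 -1.1 -1.2]Traceback (most recent call last):
  File "f.py", line 4, in <module>
    manip.camera('wrist') ; o=manip.get_obs();F.append(o['ft_force'])
    ~~~~~~~~~~~~^^^^^^^^^
ValueError: 200 camera calls are used up
Traceback (most recent call last):
ValueError: 200 camera calls are used up
```

The camera budget is spent, so from here I rely on force. First I'll weigh the scoop (static readings) to confirm it emptied.

```bash
for k in $(seq 36); do python3 jog.py '{"deltas":[[0,0,0,0,0,0,0]]}' | grep ft_force; done | tr -d '[],' | awk '{s+=$4;q+=$4*$4;n++} END{print s/n, sqrt(q/n-(s/n)^2),n}'; python3 j.py
```

```text
-0.894444 0.452735 36
99.12 [ 0.39  0.46 -0.88  1.52  0.36  1.33 -2.11] [0.5991 0.1199 0.1929] [[1.0, -0.016, 0.005], [0.005, -0.003, -1.0]] [-0.4  0.6 -1.3]
```

0.894 N matches the empty 90 g scoop, so both tablets have left the pan. Returning it to its mat.

```bash
python3 jog.py '{"deltas":[[0,0,0.4,-40,4,0,0],[0,0,0.9,-80,8,0,0],[0,0,0.9,-95,8,20,0],[0,0,0.9,-95,8,70,0],[0,0,0.9,-95,8,110,0],[0,0,0.9,-95,8,128,0],[0,0,0.9,-95,8,130,0],[0,0,0.9,-95,8,130,0],[0,0,0.9,-95,8,130,0]]}'; python3 j.py; python3 up.py -5.7 0 .5045 .1105 .057 0 0
```

```text
clock: 100.25
position: [0.5056, 0.1132, 0.0638]
ee_rot: [0.999, -0.053, 0.004, 0.001]
ft_force: [0.8, 0.7, -0.9]
grip_width: 0.128
grasp_force: 98.3
100.25 [ 0.45  0.4  -0.88  1.89  0.36  1.01 -2.27] [0.5056 0.1132 0.0638] [[0.994, -0.106, 0.008], [0.007, -0.003, -1.0]] [ 0.8  0.7 -0.9]
x [ 0.995 -0.099  0.   ] z [-0. -0. -1.] tcp [0.5045 0.1105 0.057 ]
rotvec [ 0.002 -0.008 -0.007] shift [-0.0008  0.0028  0.0068] world up in tool [ 0.0001  0.     -0.01  ]
```

The manual's scale: shifts go in mm and turns go in units of 0.1 rad. Converting my numbers, 0.007 m is 7, 0.005 m is 5, -0.008 rad is -0.08.

```bash
python3 jog.py '{"deltas":[[0.02,-0.08,-0.07,-1,3,5,0],[0.02,-0.08,-0.07,-1,3,7,0],[0.02,-0.08,-0.07,-1,3,7,0],[0.02,-0.08,-0.07,-1,3,7,0]]}' | sed -n 2,4p; for k in 1 2 3 4; do python3 jog.py '{"deltas":[[0,0,0,0,0,0.6,0],[0,0,0,0,0,0.6,0],[0,0,0,0,0,0.6,0]]}' | sed -n '2p;4p'; done; python3 j.py
```

```text
position: [0.5034, 0.1102, 0.0555]
ee_rot: [0.999, -0.05, -0.001, 0.0]
ft_force: [-0.2, -0.1, -0.7]
position: [0.5035, 0.1102, 0.0551]
ft_force: [-1.4, -0.4, 6.5]
position: [0.5036, 0.1103, 0.0551]
ft_force: [-4.2, -1.2, 12.5]
position: [0.5038, 0.1103, 0.0551]
ft_force: [-6.6, -1.6, 19.4]
position: [0.5039, 0.1104, 0.055]
ft_force: [-9.0, -2.4, 27.1]
102.25 [ 0.45  0.41 -0.87  1.9   0.37  1.   -2.26] [0.5039 0.1104 0.055 ] [[0.995, -0.099, -0.001], [-0.002, -0.001, -1.0]] [-9.  -2.4 27.1]
```

In the tool's units: -0.18 m is -180, -0.13 m is -130.

```bash
python3 jog.py '{"deltas":[[0,0,0,0,0,-2.2,0],[0,0,0,0,0,-2.2,0],[0,0,0,0,0,-2.2,0.3],[0,0,0,0,0,-2.2,0.5],[0,0,0,0,0,-2.2,0.5],[0,0,0,0,0,-2.2,0.5],[0,0,0,0,0,-30,0.5],[0,0,0,0,0,-80,0.5],[0,0,0,0,0,-130,0.5],[0,0,0,0,0,-180,0.5],[0,0,0,0,0,-180,0.5],[0,0,0,0,0,-180,0.5]]}'; python3 - <<'E'
from workcell import manip
print(manip.hand_in())
E
```

```text
clock: 103.75
position: [0.5036, 0.1099, 0.2325]
ee_rot: [0.999, -0.05, -0.002, 0.0]
ft_force: [0.2, -0.2, 0.1]
grip_width: 0.504
grasp_force: 0.0
the job is handed in; nothing more can be done
None
```

Job handed in at 103.75 s: the one firm foot stands in the case, the two soft feet are in the returns tray, and the scoop is back on its mat; both tablets left the scoop over the square well, but with the camera calls used up I could not confirm by picture where they landed or that the second soft foot (toppled once, re-stood) and the scoop still stand.

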